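# Pots out of the spring-flap bin onto their saucers

### The arm

A 6-joint arm with a two-finger parallel gripper is mounted at the origin on the work surface. World frame = base frame: x ahead of the robot, y to its left, z up, the work surface at z = 0. Lengths are in mm, angles in rad, forces in N, time in s.
With the tool pointing down it reaches from about 350 to 975 mm from the base axis. Payload 7.1 kg.
Tool frame: the origin (TCP) lies midway between the tips of the shut fingers; the grasp point (between the pads) lies 19 mm behind it; z points along the fingers, x is the direction in which the jaws open and shut, and the axes are right-handed (so a half turn about z gives the same grasp; the last joint's range is limited). The gripper opens to 88 mm and grips with 3 to 60 N. Pads are 20 mm wide; open, the fingers measure 115 mm over their backs; the gripper's body (75 mm by 178 mm) begins 61 mm behind the grasp point.
Start: joints at [1.204, 0.423, 1.63, -0, 1.089, -0.019], TCP at [212.987, 587.572, 222.675] pointing down, gripper open.
Joint ranges: [-3, 3], [-0.9, 2.11], [0.09, 2.58], [-1.31, 4.45], [0.11, 2.69], [-2.54, 2.54]. Speed limits (rad/s): [2.39, 2.39, 3.01, 3.14, 3.14, 3.14].

### API

Orientations are given as a rotation vector (axis times angle).
In Python, from workcell import telemetry, imaging, ticket gives the robot as it stands.
- The arm moves only by the tool jog_arm, never from a script. Its arguments are lists of equal length, an entry for each row: "travel": the shift along the world's x, y, z in units of 400 mm (1.0 is 400 mm), a list of three; "dr": the turn, a rotation vector about the world's x, y, z in units of 90 degrees (1.0 is 90 degrees), a list of three. In form: {"travel": [[tx, ty, tz], ...], "dr": [[wx, wy, wz], ...]}. A call has exactly 10 rows; each row is the pose to reach, as a shift and turn from the pose measured when the call began; what a row does not reach only later rows make up. A row lasts 1/10 s, in which the tool goes at most 50 mm and 8.59 degrees, less where a joint would pass 70% of its speed; a pose out of reach is approached as far as the arm can. A call with a number of a shift or a turn outside -1 to 1 is refused whole. A call with a gripper value outside its range is refused whole. "hand" is the opening, from -1 (shut) to 1 (fully open), set as the call begins (left out, the last holds). The fingers move at their own pace and stop on an object; the grip force is fixed at half the most. Time passes only in rows, so rows that repeat a pose let the fingers close, or fill a call up. It gives the time, the measured TCP pose, the force and the opening at its end, in the units of the state.
- telemetry.get_obs(): the state, without advancing time (a new reading comes with each control period).
- imaging.get_image(name): name is "side" or "top" or "wrist"; returns a dict with "pixels" (400x640x3 uint8, red, green, blue), "range_z" (400x640 float32, mm along the optical axis (not along the pixel's ray), 0 where there is no reading), "fx", "fy", "cx", "cy" (pixels), "extrinsics" (4x4, takes a point from world to camera coordinates). Camera axes: x right, y down, z forward; pixel columns grow to the right and rows downward; lengths in mm; the calibration is good to about 2 mm. A picture is of the moment at which its call begins.
- ticket.close_job(): hands the job in, once; it reports no verdict.
The state is a dict: "t": time; "qpos": joint angles; "qvel": joint speeds; "joint_torque": joint torques, N m; "ee_pos": TCP position; "orientation": TCP orientation; "ft_force": force on the tool from outside, world axes, zero at the start; "moment": the same for the moment, N m; "width": finger opening in mm.
Only numpy, scipy, OpenCV 4.12 (cv2) and the standard library are available. Lean on these libraries where they do the work, as an engineer would, in place of code of your own. Each camera call takes 0.05 s, during which the arm holds its last target. There are 200 camera calls.

### The job

Prop the bin's spring flap open with the wooden bar, standing it on the bin's side shelf between the stop plate and the raised flap, then take every pot out of the bin and stand each one, set down gently and not dropped, flat inside the saucer of its own shape (round, square, hexagonal, oblong). When all the pots are on their saucers, take the bar out so that the flap shuts, and stand the bar on its long edge again, lengthwise on its cork mat. Leave the other things on the bench alone.

Things in the scene. Friction and masses are not known exactly. Their poses are not given: they have to be found in the camera images.
- bin: Grey plastic bin fixed to the bench: an open-topped tray under a flap. Origin: centre of the tray's underside; x points roughly away from the robot, y left, z up. Tray 162 (x) by 368 mm (y) outside, walls 6 mm thick and 78 mm high, inner floor at z = 6 mm. The pots stand on it at x about -30, 74 mm apart in y (-111, -37, 37, 111, some empty), axes roughly parallel to the bin's.
- slot (a point): Point on top of the side shelf, where the underside centre of the prop bar stands while it props the flap, bar lengthwise along the bin's y. In the bin frame x = 50, y = -279, z = 62 mm; axes as the bin's. The bar's left end then stands between the stop plate (on its robot side) and the raised flap's lip, whose underside presses it against the plate.
- shelf_edge (a point): Middle of the side shelf's top front edge: bin x = 25, y = -244, z = 62 mm. The shelf is a solid block on the tray's right (-y) side from the bench up to z = 62 mm, spanning bin x = 25 to 85 and y = -304 to -184 mm. In front of it, beside the tray and under the flap's lip, nothing stands on the bench (the cork mat may reach in).
- stop_top (a point): Middle of the top of the upright steel stop plate that stands on the side shelf next to the tray: bin x = 32, y = -206.5, z = 110 mm. The plate spans bin x = 27 to 37 and y = -229 to -184 mm and rises 48 mm above the shelf. Fixed.
- flap (a joint): Angle of the flap over the bin, rad: 0 shut (level), grows as its robot-side edge rises; end stop 1.65. A spring always drives it shut: 0.05 N m when shut, 0.08 wide open, plus the flap's weight (0.1 kg); damping 0.03 N m s/rad. It never stays open by itself; with the bar in the slot it rests at about 1.33.
- flap_hinge (a point): Point on the flap's hinge axis, which runs along the bin's y at bin x = 75, z = 81 mm. The plywood flap is 6 mm thick, 3 mm either side of the axis, and reaches 170 mm from it towards the robot.
- flap_lip (a point): Point on the underside of the flap's lip, 85 mm from the hinge, mid-lip; moves with the flap. The flap is 403 mm wide, flush with the tray's left wall and overhanging the right (-y) wall by 35 mm: this lip (bin y = -219 to -184 mm, underside at z = 78 mm when shut) can be lifted from beneath.
- bar: Wooden prop bar, 170 mm long (its x), 26 mm thick (its y), 58 mm tall (its z), about 0.22 kg, standing on its long narrow edge. Origin: centre of the underside.
- mat: Cork mat fixed on the bench, 200 mm (its x) by 70 mm (its y), 4 mm thick, where the prop bar stands lengthwise. Origin: centre of the underside.
- pot_round: Terracotta pot, round, 42 mm in diameter, straight sides, 52 mm tall, hollow and open at the top, walls 4 mm, about 0.12 kg. Origin: centre of the underside. Starts in the bin, upright; None if absent.
- pot_square: Terracotta pot, square, 40 x 40 mm, straight sides, 52 mm tall, hollow and open at the top, walls 4 mm, about 0.12 kg. Origin: centre of the underside. Starts in the bin, upright; None if absent.
- pot_hex: Terracotta pot, hexagonal, 40 mm across flats; flats face its own +y and -y, straight sides, 52 mm tall, hollow and open at the top, walls 4 mm, about 0.12 kg. Origin: centre of the underside. Starts in the bin, upright; None if absent.
- pot_oblong: Terracotta pot, oblong, 60 mm along its x by 40 mm along its y, straight sides, 52 mm tall, hollow and open at the top, walls 4 mm, about 0.12 kg. Origin: centre of the underside. Starts in the bin, upright; None if absent.
- saucer_round: Loose terracotta saucer, round, 68 mm outside, 60 mm inside the rim, 10 mm high, floor 4 to 5 mm thick (a pot standing in it has its underside 4 to 5 mm above the saucer's), 0.15 kg. Origin: centre of the underside. Always present.
- saucer_square: Loose terracotta saucer, square, 64 mm outside, 56 mm inside the rim, 10 mm high, floor 4 to 5 mm thick (a pot standing in it has its underside 4 to 5 mm above the saucer's), 0.15 kg. Origin: centre of the underside. Always present.
- saucer_hex: Loose terracotta saucer, hexagonal, 68 mm across flats outside, 60 mm inside the rim, flats face its +y and -y, 10 mm high, floor 4 to 5 mm thick (a pot standing in it has its underside 4 to 5 mm above the saucer's), 0.15 kg. Origin: centre of the underside. Always present.
- saucer_oblong: Loose terracotta saucer, oblong, 84 mm along its x by 64 mm along its y outside, 76 x 56 mm inside the rim, 10 mm high, floor 4 to 5 mm thick (a pot standing in it has its underside 4 to 5 mm above the saucer's), 0.15 kg. Origin: centre of the underside. Always present.
- jar: Bystander: glass jar, 52 mm across, 75 mm tall, loose on the bench, to be left alone.
- brush: Bystander: hand brush, loose on the bench, to be left alone.
- stone: Bystander: small grey stone, 54 mm across, 26 mm high, loose on the bench, to be left alone.
- turn_ring: Bystander: steel ring, 48 mm across, 12 mm high, loose on the bench, to be left alone.
- figure: Bystander: white figurine on a round base, 52 mm tall, loose on the bench, to be left alone.
- spatula: Bystander: spatula, loose on the bench, to be left alone.
There are look-alikes about, which are no part of the job. What is shaped like the saucer_hex but black or turquoise is not meant.

How it is judged:
By the outcome, as a careful person would: the job done as asked, in the order asked, and still so for the second after the job is handed in, with the robot touching nothing.
Of pot_round, pot_square, pot_hex, pot_oblong only 3 to 4 are there at a start; the rules pass over those that are not, and their reading is None.
At some moment in a run one of saucer_round, saucer_square, saucer_hex, saucer_oblong may be knocked a few centimetres aside while the robot is not near it.
It also fails if it takes over 210 s, if anything falls off the work surface, if the arm or the gripper's body presses on something with over 40 N, if the wrist force passes 120 N, or if a joint passes its speed limit or range.

## Working session

There is one attempt and no reset: what is moved stays moved. The work goes in short steps, Python scripts to look and compute and a tool call to move; the robot and the scene stay as the last step left them, time stands still between calls to the robot, and variables do not carry over. Pictures are saved under pics/ and viewed, about 12 in all and at most 16, crops included, and the job is handed in when it is done.

Besides the shell and the picture viewer there is one more tool, called after "Request:" by a JSON object that holds its "fn" and its "kwargs". jog_arm: Moves the arm, as the interface text tells. Its arguments: {"type":"object","properties":{"travel":{"type":"array"},"dr":{"type":"array"},"hand":{"type":"number"}},"required":["travel","dr"]}

```bash
ls; mkdir -p pics
cat > h.py <<'E'
import numpy as np, cv2
from workcell import telemetry, imaging, ticket
def shot(name,fn=None):
    im=imaging.get_image(name)
    np.savez('last_%s.npz'%name,**im)
    if fn: cv2.imwrite('pics/'+fn,im['pixels'][:,:,::-1])
    return im
def load(name): return dict(np.load('last_%s.npz'%name))
def cloud(im):
    z=im['range_z'].astype(float);v,u=np.mgrid[0:z.shape[0],0:z.shape[1]]
    P=np.stack([(u-im['cx'])/im['fx']*z,(v-im['cy'])/im['fy']*z,z],-1)
    E=im['extrinsics'];return (P-E[:3,3])@E[:3,:3]
def ray(im,u,v,h):
    E=im['extrinsics'];R=E[:3,:3];c=-R.T@E[:3,3]
    d=R.T@np.array([(u-im['cx'])/im['fx'],(v-im['cy'])/im['fy'],1.]);return c+d*(h-c[2])/d[2]
def proj(im,p):
    E=im['extrinsics'];q=E[:3,:3]@np.asarray(p,float)+E[:3,3];return q[0]/q[2]*im['fx']+im['cx'],q[1]/q[2]*im['fy']+im['cy']
E
python3 - <<'E'
from h import *
for n in ['top','side','wrist']:
    im=shot(n,n+'0.png');E=im['extrinsics'];print(n,im['fx'],-E[:3,:3].T@E[:3,3],E[2,:3])
print(telemetry.get_obs())
E
```

```text
pics
top 420.04073908639737 [ 348.39337069  -46.37442353 1123.06922511] [ 0.15293782  0.00967959 -0.98818841]
side 417.49694026324744 [  245.59724308 -1014.57118478   659.93356132] [ 0.22774842  0.83531579 -0.50037805]
wrist 304.4629956252624 [148.09298277 611.85101801 383.81606154] [ 0.23707154 -0.08632275 -0.96764946]
{'t': 0.15, 'qpos': array([ 1.20399449e+00,  4.23683797e-01,  1.63047951e+00, -1.33246421e-05,
        1.08856791e+00, -1.89924454e-02]), 'qvel': array([-1.02261466e-03, -2.17481290e-03, -2.91641801e-03,  2.49607661e-03,
       -4.07225563e-04, -9.49241204e-05]), 'joint_torque': array([ 7.52640990e-04, -5.44984710e+01, -2.73920256e+01,  6.44421182e-02,
        2.04970170e-02, -8.77785124e-05]), 'ee_pos': array([212.85278852, 587.2037496 , 222.08244045]), 'orientation': array([ 2.57177503e+00,  1.80319699e+00, -1.47294562e-03]), 'ft_force': array([0.24226442, 0.67588972, 0.53468627]), 'moment': array([ 0.00854431,  0.08254331, -0.03915718]), 'width': 87.7978573016771}
```

View pics/top0.png

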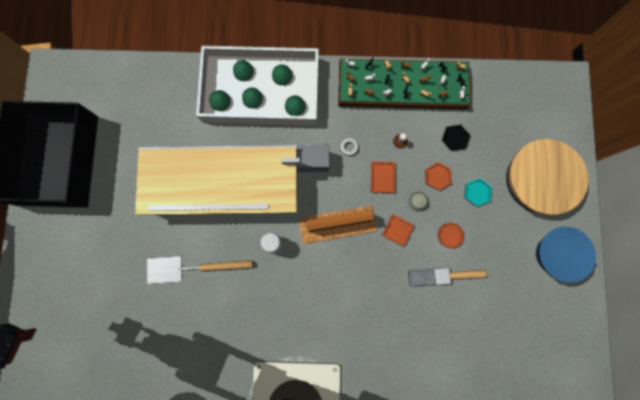

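View pics/side0.png

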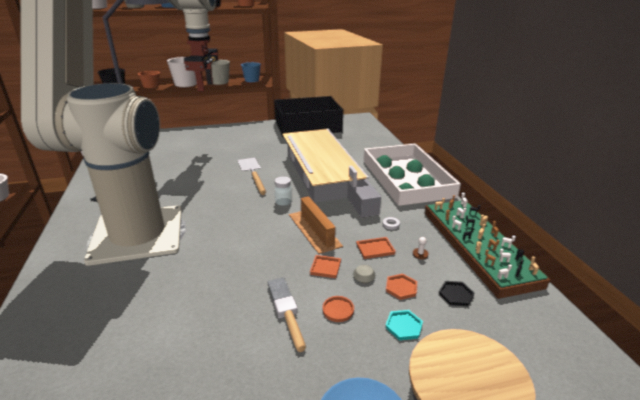

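The top view shows the flap at (137–297, 147–213), the shelf and plate at (285–330, 145–172), and the bar on its mat at (340, 222). The saucers are oblong (384,178), hex (438,177), square (399,231) and round (451,236). The stone is between them at (419,201), and the jar is at (270,243).

```bash
cat >> h.py <<'E'
def blobs(im,m,h,amin=60):
    """contours of mask m, pixel -> plane h; gives centre, size, angle"""
    out=[]
    for c in cv2.findContours(m.astype(np.uint8),cv2.RETR_EXTERNAL,cv2.CHAIN_APPROX_NONE)[0]:
        if cv2.contourArea(c)<amin: continue
        w=np.array([ray(im,u,v,h)[:2] for u,v in c[:,0]],np.float32)
        (x,y),s,a=cv2.minAreaRect(w); out.append((np.round([x,y],1),np.round(s,1),round(a,1),c[:,0].mean(0).round(),round(cv2.contourArea(w)),len(cv2.approxPolyDP(c,3,True))))
    return out
E
python3 - <<'E'
from h import *
for n in ['top']:
    im=load(n);P=cloud(im);z=P[...,2]
    hsv=cv2.cvtColor(im['pixels'],cv2.COLOR_RGB2HSV);H,S,V=[hsv[...,i].astype(int) for i in range(3)]
    # bench check
    for u,v in [(220,300),(500,300),(480,240)]: print('bench',P[v,u].round(1))
    for u,v in [(384,178),(438,177),(399,231),(451,236)]: print(hsv[v,u],P[v,u].round(1))
    sm=(S>150)&((H<11)|(H>175))&(V>90)&(z<25);print('saucers');[print(b) for b in blobs(im,sm,10)]
    for lo,hi in [(50,75),(76,98),(99,125)]:
        print('z',lo,hi)
        m=(z>lo)&(z<hi)&(P[...,0]<750)&(P[...,0]>200)
        [print(b) for b in blobs(im,m,(81 if lo==76 else (62 if lo<60 else 110)),25)]
    print('flap pts',P[165:205:10,150:290:40,2].round(1))
    m=(z>78)&(z<92)&(S>60)&(P[...,0]>250);[print('flap',b) for b in blobs(im,m,84)]
    v,u=np.mgrid[0:400,0:640]
    m=(z>45)&(z<75)&(u>290)&(u<385)&(v>200)&(v<250);[print('bar',b) for b in blobs(im,m,62)]
    q=P[m];print(len(q),q.mean(0),np.median(q[:,2]))
    for u0,v0 in [(340,222),(310,225),(318,158),(290,160),(325,150),(305,158)]: print((u0,v0),P[v0,u0].round(1),hsv[v0,u0])
E
python3 - <<'E'
import cv2
a=cv2.imread('pics/top0.png');
cv2.imwrite('pics/crop0.png',cv2.resize(a[130:260,270:480],None,fx=3.8,fy=3.8,interpolation=cv2.INTER_CUBIC))
E
```

```text
bench [254.7 205.1   4.3]
bench [ 2.753e+02 -5.238e+02 -1.000e-01]
bench [ 429.7 -475.4    3.5]
[  9 185 174] [ 590.2 -220.     6.4]
[  9 183 174] [ 597.5 -366.9    3.7]
[  9 183 174] [ 447.8 -261.1    1.9]
[  9 182 174] [ 438.3 -399.1    2.7]
saucers
(array([ 440.4, -395.5]), array([58.1, 61.5]), 1.6, array([450., 235.]), 2930, 6)
(array([ 450.1, -256.2]), array([62.3, 60.1]), 64.5, array([398., 230.]), 3483, 4)
(array([ 598.5, -364.6]), array([64.5, 70.7]), 31.4, array([438., 176.]), 3415, 6)
(array([ 593.2, -216.8]), array([80.3, 59.7]), 0.4, array([383., 177.]), 4612, 4)
z 50 75
(array([ 396.8, -670.6]), array([137.7, 138.1]), 44.4, array([567., 254.]), 14886, 8)
(array([ 466.3, -100.5]), array([ 26.8, 169.2]), 11.1, array([340., 220.]), 4064, 4)
(array([630.3, -25.4]), array([61.5, 85.9]), 1.6, array([312., 156.]), 4713, 5)
(array([ 595. , -635.3]), array([197.2, 197. ]), 59.5, array([549., 177.]), 30032, 11)
(array([572.5, 612.7]), array([161.5, 323.2]), 54.3, array([ 62., 175.]), 3346, 5)
(array([623.7, 696.9]), array([249.6, 177.3]), 0.0, array([ 21., 136.]), 4847, 6)
z 76 98
[... 416 characters left out ...]
2)
(array([721.9, 586. ]), array([87.2, 44.1]), 39.6, array([ 72., 110.]), 189, 4)
flap pts [[84.9 86.  80.9 83.3]
 [80.8 80.  87.1 85.1]
 [86.7 86.3 83.2 83.7]
 [82.  83.2 81.5 84.6]]
flap (array([556.4, 215.1]), array([168.4, 403. ]), 2.4, array([220., 180.]), 65625, 8)
bar (array([ 466.2, -100.5]), array([ 27.2, 169.2]), 11.1, array([340., 220.]), 4135, 4)
708 [ 466.31633823 -100.25898337   61.93678214] 62.22093658666596
(340, 222) [ 460.8 -100.1   65.3] [ 14 180 147]
(310, 225) [451.5 -24.4  60.8] [ 14 180 152]
(318, 158) [627.7 -39.9  57.4] [107  14 131]
(290, 160) [606.8  29.  110.4] [120   1 188]
(325, 150) [648.1 -57.5  63. ] [114  10 130]
(305, 158) [625.   -6.2  64.2] [105  12 132]
```

View pics/crop0.png

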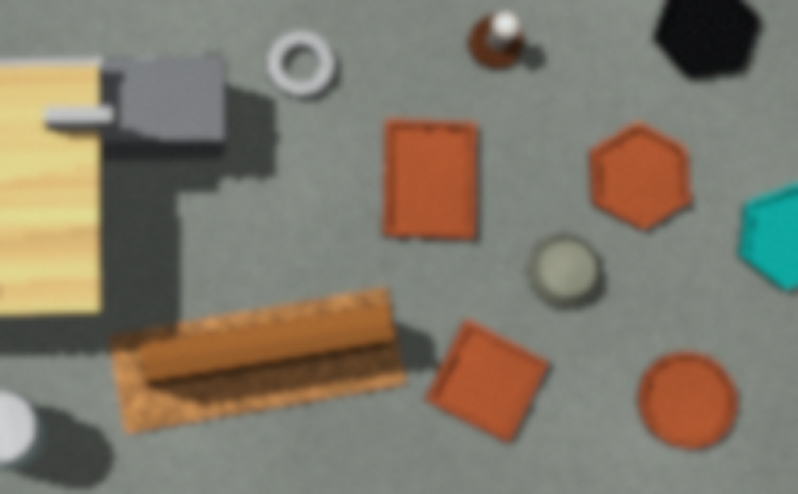

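Bin origin is about (565.7, 233.0) with yaw 2.4°. The predicted shelf and plate positions agree with what I measured. The crop shows the bar on its mat at yaw 101° (top at z 62, as expected), and the four orange saucers clear of the stone. Next I fly over to the bar.

Request:
{"fn": "jog_arm", "kwargs": {"travel": [[0.032, -0.089, 0], [0.064, -0.178, 0], [0.096, -0.267, 0], [0.129, -0.357, 0], [0.161, -0.446, 0], [0.194, -0.535, 0], [0.226, -0.625, 0], [0.258, -0.714, 0], [0.291, -0.804, 0], [0.323, -0.893, 0]], "dr": [[0, 0, -0.033], [0, 0, -0.066], [0, 0, -0.098], [0, 0, -0.131], [0, 0, -0.164], [0, 0, -0.197], [0, 0, -0.229], [0, 0, -0.262], [0, 0, -0.295], [0, 0, -0.328]], "hand": 1}}

```text
t: 1.15
ee_pos: [342.2, 228.5, 222.1]
orientation: [2.948, 1.086, -0.002]
ft_force: [0.9, -0.3, -0.1]
width: 87.8
```

Request:
{"fn": "jog_arm", "kwargs": {"travel": [[0.032, -0.089, -0.02], [0.064, -0.178, -0.04], [0.096, -0.267, -0.06], [0.129, -0.357, -0.08], [0.161, -0.446, -0.1], [0.194, -0.535, -0.12], [0.226, -0.625, -0.14], [0.258, -0.714, -0.16], [0.323, -0.893, -0.18], [0.323, -0.893, -0.18]], "dr": [[0, 0, -0.033], [0, 0, -0.066], [0, 0, -0.098], [0, 0, -0.131], [0, 0, -0.164], [0, 0, -0.197], [0, 0, -0.229], [0, 0, -0.262], [0, 0, -0.328], [0, 0, -0.328]]}}

```text
t: 2.15
ee_pos: [472.3, -131.6, 149.7]
orientation: [3.127, 0.292, -0.001]
ft_force: [0.1, 0.3, 0.7]
width: 88.3
```

```bash
cat >> h.py <<'E'
from scipy.spatial.transform import Rotation as Ro
def goto(x,y,z,yaw=None):
    "prints travel and dr from here to a target with the tool straight down"
    o=telemetry.get_obs();p=np.array(o['ee_pos']);R=Ro.from_rotvec(o['orientation']);X=R.as_matrix()[:,0]
    c=np.degrees(np.arctan2(X[1],X[0]))
    if yaw is None: yaw=c
    d=(yaw-c+90)%180-90; T=Ro.from_euler('z',c+d,degrees=True)*Ro.from_euler('x',180,degrees=True)
    print('t',round(o['t'],1),'pos',p.round(1),'yaw',round(c,1),'w',round(o['width'],1),'F',np.round(o['ft_force'],1),'q6',round(o['qpos'][5],2))
    print(' travel',((np.array([x,y,z])-p)/400).round(4),'dr',((T*R.inv()).as_rotvec()/(np.pi/2)).round(3))
E
python3 - <<'E'
from h import *
goto(471.5,-126.9,14,11.1)
im=load('top');hsv=cv2.cvtColor(im['pixels'],cv2.COLOR_RGB2HSV);H,S,V=[hsv[...,i].astype(int) for i in range(3)]
v,u=np.mgrid[0:400,0:640];m=(S>100)&(H>10)&(H<20)&(u>295)&(u<382)&(v>200)&(v<250)
for h in (4,):[print('mat',b) for b in blobs(im,m,h)]
w=shot('wrist','wrist1.png');P=cloud(w)
hs=cv2.cvtColor(w['pixels'],cv2.COLOR_RGB2HSV);m=(P[...,2]>52)&(P[...,2]<72)&(hs[...,1]>100)
[print('bar wrist',b) for b in blobs(w,m,62)]
E
```

```text
t 2.1 pos [ 472.3 -131.6  149.7] yaw 10.7 w 88.3 F [0.1 0.3 0.7] q6 -0.48
 travel [-0.002   0.0118 -0.3392] dr [ 0.    -0.     0.005]
mat (array([461.2, -96. ]), array([ 69.8, 199.7]), 11.3, array([337., 224.]), 13051, 4)
bar wrist (array([469.6, -97.7]), array([ 25.8, 168.2]), 11.2, array([331., 152.]), 4149, 4)
```

View pics/wrist1.png

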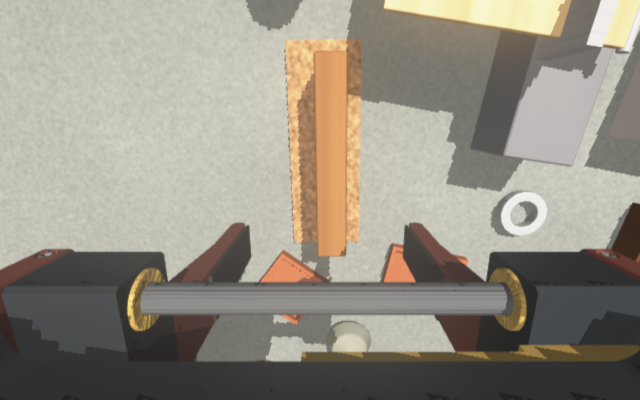

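The wrist view shows the bar at px (331,152) on its mat and the wide gripper body lying along the jaw direction. The two cameras agree to about 3 mm. I descend and grip.

Request:
{"fn": "jog_arm", "kwargs": {"travel": [[0, 0.004, -0.03], [0, 0.008, -0.07], [0.001, 0.012, -0.11], [0.001, 0.015, -0.15], [0.002, 0.015, -0.19], [0.002, 0.015, -0.23], [0.002, 0.015, -0.27], [0.002, 0.015, -0.31], [0.002, 0.015, -0.33], [0.002, 0.015, -0.339]], "dr": [[0, 0, 0.005], [0, 0, 0.005], [0, 0, 0.005], [0, 0, 0.005], [0, 0, 0.005], [0, 0, 0.005], [0, 0, 0.005], [0, 0, 0.005], [0, 0, 0.005], [0, 0, 0.005]]}}

```text
t: 3.2
ee_pos: [473.5, -126.6, 13.1]
orientation: [3.125, 0.309, -0.002]
ft_force: [0.6, 0.2, 0.2]
width: 87.6
```

Request:
{"fn": "jog_arm", "kwargs": {"travel": [[0, 0, 0], [0, 0, 0], [0, 0, 0], [0, 0, 0], [0, 0, 0], [0, 0, 0], [0, 0, 0], [0, 0, 0], [0, 0, 0], [0, 0, 0]], "dr": [[0, 0, 0], [0, 0, 0], [0, 0, 0], [0, 0, 0], [0, 0, 0], [0, 0, 0], [0, 0, 0], [0, 0, 0], [0, 0, 0], [0, 0, 0]], "hand": -1}}

```text
t: 4.2
ee_pos: [473.7, -126.7, 13.1]
orientation: [3.125, 0.309, -0.001]
ft_force: [0.9, -0.5, 0.9]
width: 25.8
```

Run:
```python
from h import *
def bw(x,y): a=np.radians(2.4);return 565.7+x*np.cos(a)-y*np.sin(a),233+x*np.sin(a)+y*np.cos(a)
goto(0,0,0)
for x,y in [(-10,-306),(50,-306),(50,-279)]: print(x,y,np.round(bw(x,y),1))
w=shot('top','top1.png');P=cloud(w);v,u=np.mgrid[0:400,0:640]
goto(*bw(-10,-306),24,2.4)
```

```text
t 4.2 pos [ 473.7 -126.7   13.1] yaw 11.3 w 25.8 F [ 0.9 -0.5  0.9] q6 -0.48
 travel [-1.1842  0.3167 -0.0328] dr [ 0.001 -0.001 -0.   ]
-10 -306 [568.5 -73.2]
50 -306 [628.5 -70.6]
50 -279 [627.3 -43.7]
t 4.2 pos [ 473.7 -126.7   13.1] yaw 11.3 w 26.1 F [ 0.5 -0.3  1.8] q6 -0.48
 travel [0.2371 0.1338 0.0272] dr [ 0.001 -0.001 -0.099]
```

Request:
{"fn": "jog_arm", "kwargs": {"travel": [[0, 0, 0.008], [0, 0, 0.015], [0.03, 0.017, 0.016], [0.06, 0.034, 0.016], [0.095, 0.054, 0.016], [0.13, 0.073, 0.016], [0.165, 0.093, 0.016], [0.2, 0.113, 0.016], [0.225, 0.127, 0.016], [0.237, 0.134, 0.016]], "dr": [[0, 0, 0], [0, 0, 0], [0, 0, -0.013], [0, 0, -0.026], [0, 0, -0.04], [0, 0, -0.055], [0, 0, -0.07], [0, 0, -0.085], [0, 0, -0.095], [0, 0, -0.099]]}}

```text
t: 5.25
ee_pos: [569.3, -72.6, 19.6]
orientation: [3.14, 0.065, -0.001]
ft_force: [-0.1, -0.4, -1.6]
width: 25.9
```

Request:
{"fn": "jog_arm", "kwargs": {"travel": [[0, 0, 0.01], [0, 0, 0.02], [0, 0, 0.035], [0, 0, 0.05], [0, 0, 0.065], [0, 0, 0.08], [0, 0, 0.095], [0, 0, 0.11], [0, 0, 0.125], [0, 0, 0.14]], "dr": [[0, 0, 0], [0, 0, 0], [0, 0, 0], [0, 0, 0], [0, 0, 0], [0, 0, 0], [0, 0, 0], [0, 0, 0], [0, 0, 0], [0, 0, 0]]}}

```text
t: 6.25
ee_pos: [569.1, -72.6, 76.1]
orientation: [3.14, 0.066, -0.001]
ft_force: [-1.3, -0.0, -4.3]
width: 25.6
```

Run:
```python
from h import *
goto(628.5,-70.6,127,2.4)
w=shot('side','side1.png')
a=w['pixels'][120:300,200:480,::-1];cv2.imwrite('pics/side1c.png',cv2.resize(a,None,fx=2.8,fy=2.8))
```

```text
t 6.2 pos [569.1 -72.6  76.1] yaw 2.4 w 25.6 F [-1.3 -0.  -4.3] q6 -0.19
 travel [0.1485 0.005  0.1273] dr [ 0.001 -0.001  0.   ]
```

View pics/side1c.png

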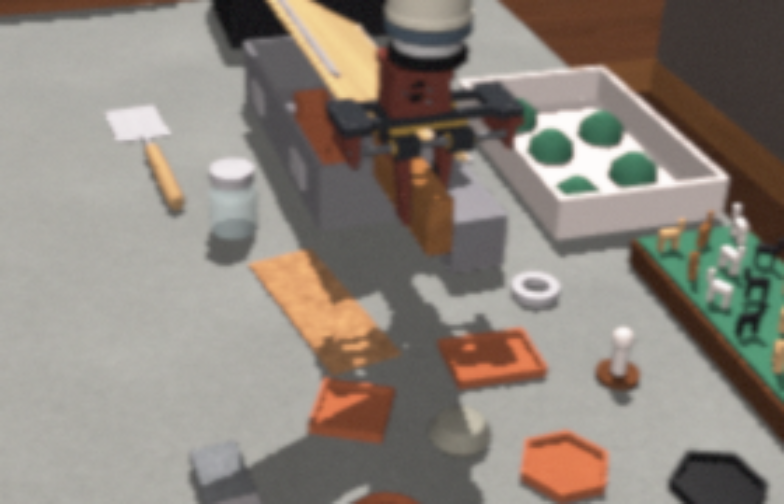

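The side view shows the flap lifting on the bar's end and the bar still level in the grip. I continue up, then over the plate.

Request:
{"fn": "jog_arm", "kwargs": {"travel": [[0, 0, 0.013], [0, 0, 0.026], [0, 0, 0.039], [0, 0, 0.052], [0, 0, 0.065], [0, 0, 0.078], [0, 0, 0.091], [0, 0, 0.104], [0, 0, 0.117], [0, 0, 0.13]], "dr": [[0, 0, 0], [0, 0, 0], [0, 0, 0], [0, 0, 0], [0, 0, 0], [0, 0, 0], [0, 0, 0], [0, 0, 0], [0, 0, 0], [0, 0, 0]]}}

```text
t: 7.3
ee_pos: [569.6, -72.7, 129.4]
orientation: [3.139, 0.066, 0.0]
ft_force: [0.1, -0.8, -2.2]
width: 25.7
```

Request:
{"fn": "jog_arm", "kwargs": {"travel": [[0.01, 0, 0], [0.025, 0.001, 0], [0.042, 0.001, 0], [0.06, 0.002, 0], [0.078, 0.003, 0], [0.095, 0.004, 0], [0.113, 0.005, 0], [0.13, 0.005, 0], [0.148, 0.006, 0], [0.158, 0.006, 0]], "dr": [[0, 0, 0], [0, 0, 0], [0, 0, 0], [0, 0, 0], [0, 0, 0], [0, 0, 0], [0, 0, 0], [0, 0, 0], [0, 0, 0], [0, 0, 0]]}}

```text
t: 8.3
ee_pos: [633.7, -70.2, 129.5]
orientation: [3.139, 0.066, 0.001]
ft_force: [-0.8, 1.2, -1.8]
width: 26.1
```

Run:
```python
from h import *
goto(632.5,-70.4,71.5,2.4)
w=shot('top','top2.png');P=cloud(w)
m=(P[...,2]>102)&(P[...,2]<118)&(P[...,0]<630)&(P[...,0]>590)&(P[...,1]>0)&(P[...,1]<60)
[print('plate',b) for b in blobs(w,m,110,15)]
a=w['pixels'][90:290,130:430,::-1];cv2.imwrite('pics/top2c.png',cv2.resize(a,None,fx=2.6,fy=2.6))
```

```text
t 8.3 pos [633.7 -70.2 129.5] yaw 2.4 w 26.1 F [-0.8  1.2 -1.8] q6 -0.17
 travel [-0.003  -0.0005 -0.1449] dr [0.001 0.001 0.   ]
```

View pics/top2c.png

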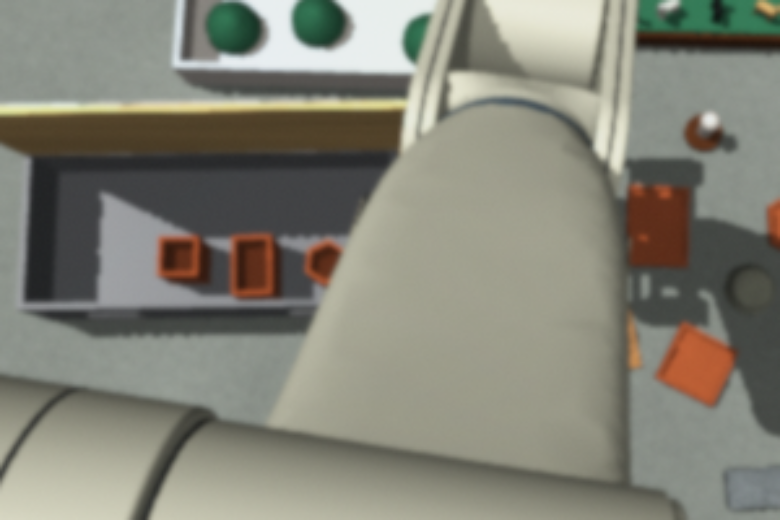

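The flap is nearly vertical. The square, oblong and hex pots are visible in the bin at crop (180,257), (254,265) and (325,263), and the fourth place is hidden. I lower the bar behind the plate.

Request:
{"fn": "jog_arm", "kwargs": {"travel": [[0, 0, -0.014], [0, 0, -0.028], [0, 0, -0.042], [0, 0, -0.056], [0, 0, -0.07], [0, 0, -0.084], [0, 0, -0.098], [0, 0, -0.112], [0, 0, -0.126], [0, 0, -0.138]], "dr": [[0, 0, 0], [0, 0, 0], [0, 0, 0], [0, 0, 0], [0, 0, 0], [0, 0, 0], [0, 0, 0], [0, 0, 0], [0, 0, 0], [0, 0, 0]]}}

```text
t: 9.35
ee_pos: [633.8, -70.2, 73.7]
orientation: [3.139, 0.066, 0.001]
ft_force: [-2.4, 0.3, -0.3]
width: 25.9
```

Request:
{"fn": "jog_arm", "kwargs": {"travel": [[-0.001, 0, 0], [-0.002, 0, 0], [-0.003, 0, 0], [-0.004, 0, -0.001], [-0.005, 0, -0.002], [-0.006, 0, -0.003], [-0.006, 0, -0.004], [-0.006, 0, -0.004], [-0.006, 0, -0.004], [-0.006, 0, -0.004]], "dr": [[0, 0, 0], [0, 0, 0], [0, 0, 0], [0, 0, 0], [0, 0, 0], [0, 0, 0], [0, 0, 0], [0, 0, 0], [0, 0, 0], [0, 0, 0]]}}

```text
t: 10.35
ee_pos: [632.1, -70.2, 72.5]
orientation: [3.139, 0.065, 0.003]
ft_force: [0.2, 0.9, 1.0]
width: 25.7
```

Run:
```python
from h import *
goto(628.5,-70.6,71.1,2.4)
w=shot('wrist','wrist2.png')
```

```text
t 10.3 pos [632.1 -70.2  72.5] yaw 2.4 w 25.7 F [0.2 0.9 1. ] q6 -0.17
 travel [-0.009  -0.0009 -0.0035] dr [0.001 0.001 0.   ]
```

View pics/wrist2.png

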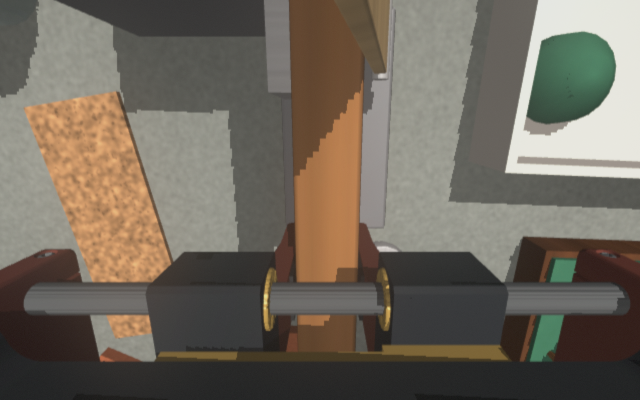

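The bar lies between the plate (left, px 280) and the flap (top right), with light contact on the plate and shelf. I release and rise.

Request:
{"fn": "jog_arm", "kwargs": {"travel": [[0, 0, 0], [0, 0, 0], [0, 0, 0], [0, 0, 0], [0, 0, 0], [0, 0, 0], [0, 0, 0], [0, 0, 0], [0, 0, 0], [0, 0, 0]], "dr": [[0, 0, 0], [0, 0, 0], [0, 0, 0], [0, 0, 0], [0, 0, 0], [0, 0, 0], [0, 0, 0], [0, 0, 0], [0, 0, 0], [0, 0, 0]], "hand": 0.3}}

```text
t: 11.4
ee_pos: [632.1, -70.2, 72.5]
orientation: [3.139, 0.065, 0.003]
ft_force: [-0.4, -1.0, 0.1]
width: 57.1
```

Request:
{"fn": "jog_arm", "kwargs": {"travel": [[0, 0, 0.03], [0, 0, 0.07], [0, 0, 0.12], [0, 0, 0.18], [0, 0, 0.24], [0, 0, 0.3], [0, 0, 0.36], [0, 0, 0.42], [0, 0, 0.46], [0, 0, 0.48]], "dr": [[0, 0, 0], [0, 0, 0], [0, 0, 0], [0, 0, 0], [0, 0, 0], [0, 0, 0], [0, 0, 0], [0, 0, 0], [0, 0, 0], [0, 0, 0]]}}

```text
t: 12.4
ee_pos: [633.0, -70.3, 268.1]
orientation: [3.139, 0.065, 0.01]
ft_force: [0.2, 0.2, 0.5]
width: 57.2
```

Request:
{"fn": "jog_arm", "kwargs": {"travel": [[-0.05, -0.03, 0], [-0.1, -0.06, 0], [-0.15, -0.12, 0], [-0.2, -0.18, 0], [-0.25, -0.24, 0], [-0.3, -0.3, 0], [-0.35, -0.36, 0], [-0.4, -0.42, 0], [-0.45, -0.5, 0], [-0.48, -0.55, 0]], "dr": [[0, 0, 0.095], [0, 0, 0.19], [0, 0, 0.285], [0, 0, 0.38], [0, 0, 0.475], [0, 0, 0.57], [0, 0, 0.665], [0, 0, 0.76], [0, 0, 0.855], [0, 0, 0.95]]}}

```text
t: 13.4
ee_pos: [439.5, -291.7, 268.6]
orientation: [-2.254, -2.184, -0.009]
ft_force: [0.4, 0.3, 0.0]
width: 56.9
```

```bash
cat >> h.py <<'E'
def binf(x,y):
    a=np.radians(2.4);return 565.7+x*np.cos(a)-y*np.sin(a),233+x*np.sin(a)+y*np.cos(a)
def tobin(x,y):
    a=np.radians(2.4);return np.round([(x-565.7)*np.cos(a)+(y-233)*np.sin(a),-(x-565.7)*np.sin(a)+(y-233)*np.cos(a)],1)
def orange(im): 
    hs=cv2.cvtColor(im['pixels'],cv2.COLOR_RGB2HSV).astype(int);return (hs[...,1]>140)&((hs[...,0]<11)|(hs[...,0]>175))&(hs[...,2]>50)
E
python3 - <<'E'
from h import *
goto(0,0,0)
w=shot('top','top3.png');P=cloud(w)
m=orange(w)
print('pots');
for b in blobs(w,m&(P[...,1]>30)&(P[...,0]<650),58,30): print(b,tobin(*b[0]))
print('saucers');[print(b) for b in blobs(w,m&(P[...,1]<-150),10,60)]
print('bar');[print(b,tobin(*b[0])) for b in blobs(w,(P[...,2]>114)&(P[...,2]<130)&(P[...,1]<40)&(P[...,1]>-160)&(P[...,0]>550)&(P[...,0]<700),120,30)]
a=w['pixels'][90:290,130:480,::-1];cv2.imwrite('pics/top3c.png',cv2.resize(a,None,fx=2.28,fy=2.28))
E
```

```text
t 13.4 pos [ 439.5 -291.7  268.6] yaw 88.2 w 56.9 F [0.4 0.3 0. ] q6 -2.15
 travel [-1.0987  0.7294 -0.6714] dr [-0.004  0.002  0.   ]
pots
(array([534.6, 117.5]), array([44.8, 41.3]), 2.7, array([256., 191.]), 1418, 5) [ -35.9 -114.1]
(array([531.3, 190.9]), array([58.8, 44. ]), 3.3, array([227., 192.]), 2479, 4) [-36.1 -40.6]
(array([537.2, 261.1]), array([42. , 45.6]), 1.6, array([200., 189.]), 1747, 4) [-27.3  29.3]
saucers
(array([ 450.1, -256.2]), array([62.3, 60.1]), 64.5, array([397., 230.]), 3338, 4)
(array([ 599. , -365.1]), array([71.5, 65.1]), 63.8, array([438., 176.]), 3515, 6)
(array([ 592.6, -215.3]), array([62.1, 82.2]), 90.0, array([383., 177.]), 4735, 4)
(array([ 972. , -359.5]), array([71.6, 55.2]), 85.0, array([433.,  48.]), 1022, 16)
(array([ 978.5, -272.4]), array([64.1, 86.5]), 1.5, array([405.,  44.]), 1199, 24)
(array([ 989.3, -739.8]), array([ 55.6, 113.7]), 58.4, array([569.,  45.]), 1672, 20)
(array([ 988.1, -453.7]), array([45.2, 84.4]), 88.3, array([467.,  45.]), 971, 18)
(array([ 993.9, -632.4]), array([94.6, 44.6]), 1.5, array([530.,  42.]), 1296, 22)
(array([1041.6, -351.8]), array([58.9, 63.5]), 57.2, array([433.,  26.]), 1074, 12)
(array([1045.4, -235.2]), array([71.5, 62.7]), 1.4, array([390.,  24.]), 1244, 17)
(array([1016.1, -161.6]), array([138.9, 105. ]), 1.5, array([363.,  34.]), 3558, 45)
bar
(array([629.2, -44.6]), array([ 30.5, 167.5]), 1.5, array([319., 152.]), 4041, 4) [  51.8 -280. ]
```

View pics/top3c.png

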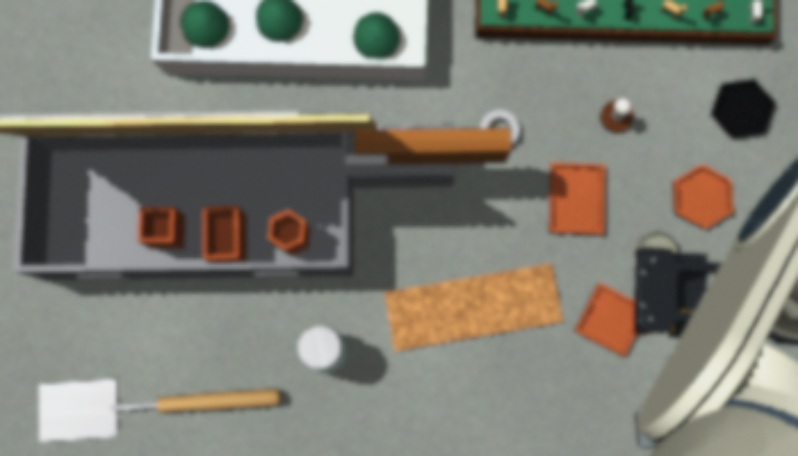

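The flap stays propped with the bar in the slot at bin (52,-280). Three pots are there: square at crop (160,226), oblong (222,233), hex (288,230). There is no round pot. I hover over the pots for a wrist measurement.

Request:
{"fn": "jog_arm", "kwargs": {"travel": [[0.012, 0.06, 0], [0.024, 0.12, 0], [0.036, 0.18, 0], [0.048, 0.24, 0], [0.06, 0.3, 0], [0.072, 0.36, 0], [0.084, 0.42, 0], [0.096, 0.48, 0], [0.108, 0.54, 0], [0.119, 0.605, 0]], "dr": [[0, 0, 0], [0, 0, 0], [0, 0, 0], [0, 0, 0], [0, 0, 0], [0, 0, 0], [0, 0, 0], [0, 0, 0.02], [0, 0, 0.03], [0, 0, 0.047]]}}

```text
t: 14.45
ee_pos: [486.2, -50.4, 269.0]
orientation: [-2.163, -2.276, -0.008]
ft_force: [0.6, 0.3, 0.7]
width: 57.1
```

Request:
{"fn": "jog_arm", "kwargs": {"travel": [[0.012, 0.06, -0.02], [0.024, 0.12, -0.04], [0.036, 0.18, -0.06], [0.048, 0.24, -0.08], [0.06, 0.3, -0.1], [0.072, 0.38, -0.12], [0.084, 0.46, -0.14], [0.1, 0.53, -0.16], [0.115, 0.58, -0.17], [0.119, 0.605, -0.17]], "dr": [[0, 0, 0], [0, 0, 0], [0, 0, 0], [0, 0, 0], [0, 0, 0], [0, 0, 0], [0, 0, 0], [0, 0, 0], [0, 0, 0], [0, 0, 0]]}}

```text
t: 15.45
ee_pos: [533.6, 193.3, 200.6]
orientation: [-2.162, -2.276, -0.007]
ft_force: [-0.4, 0.1, 0.3]
width: 57.3
```

Run:
```python
from h import *
goto(0,0,0,92.4)
w=shot('wrist','wrist3.png');P=cloud(w);m=orange(w)
for lo,hi in((0,70),(50,66)):
  for b in blobs(w,m&(P[...,2]>lo)&(P[...,2]<hi),58,200): print(b,tobin(*b[0]))
```

```text
t 15.4 pos [533.6 193.3 200.6] yaw 93.0 w 57.3 F [-0.4  0.1  0.3] q6 -1.3
 travel [-1.334  -0.4834 -0.5015] dr [-0.003  0.001 -0.006]
```

View pics/wrist3.png

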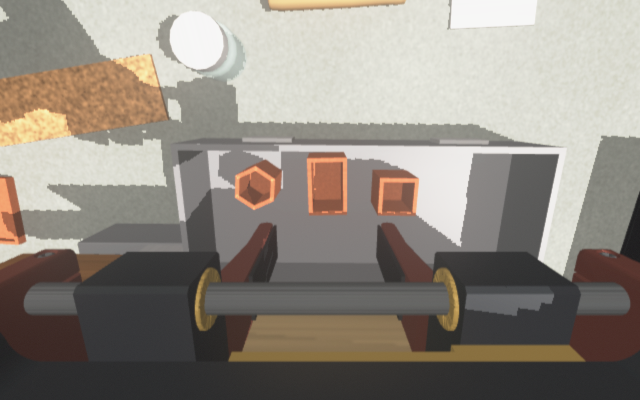

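The wrist view from the robot side shows hex at px (257,188), oblong (327,183) and square (395,192). My colour mask missed them, so I tune it.

Run:
```python
from h import *
w=load('wrist');P=cloud(w);hs=cv2.cvtColor(w['pixels'],cv2.COLOR_RGB2HSV)
for u,v in [(237,190),(310,185),(344,190),(375,200),(255,190),(327,183),(395,195)]: print(hs[v,u],P[v,u].round(1))
v,u=np.mgrid[0:400,0:640]
m0=(hs[...,1]>90)&(hs[...,0]<16)&(v>140)&(v<240)&(u>190)&(u<560)
for lo,hi in((-50,90),(48,68)):
  for b in blobs(w,m0&(P[...,2]>lo)&(P[...,2]<hi),58,200): print(b,tobin(*b[0]))
```

```text
[ 12 132 243] [542.3 104.1  58.6]
[ 12 133 244] [533.4 178.6  58.1]
[ 12 132 245] [536.9 213.7  58.1]
[  8 114 119] [551.5 250.3  37.6]
[  8 115 120] [552.9 112.3  12.8]
[  9 134 171] [540.9 196.7  10. ]
[  8 126 170] [551.7 279.1   9. ]
(array([537.5, 265.6]), array([47.4, 47.5]), 1.4, array([394., 192.]), 2039, 6) [-26.8  33.8]
(array([536.7, 125.7]), array([41.9, 54.9]), 27.2, array([258., 184.]), 1732, 7) [ -33.5 -106. ]
(array([531.9, 195.5]), array([64.5, 39.6]), 3.9, array([327., 184.]), 2476, 5) [-35.3 -36.1]
(array([540.8, 268.6]), array([40.9, 41.5]), 2.0, array([397., 195.]), 1611, 4) [-23.4  36.6]
(array([539. , 122.8]), array([40.2, 47.5]), 29.0, array([255., 187.]), 1420, 6) [ -31.3 -109. ]
(array([533.9, 195.7]), array([60.4, 39.5]), 3.9, array([327., 186.]), 2323, 4) [-33.3 -35.9]
```

Request:
{"fn": "jog_arm", "kwargs": {"travel": [[0.003, 0.03, 0], [0.006, 0.06, -0.02], [0.01, 0.1, -0.05], [0.014, 0.14, -0.08], [0.018, 0.17, -0.11], [0.018, 0.188, -0.15], [0.018, 0.188, -0.19], [0.018, 0.188, -0.23], [0.018, 0.188, -0.26], [0.018, 0.188, -0.28]], "dr": [[0, 0, -0.01], [0, 0, -0.01], [0, 0, -0.01], [0, 0, -0.01], [0, 0, -0.01], [0, 0, -0.01], [0, 0, -0.01], [0, 0, -0.01], [0, 0, -0.01], [0, 0, -0.01]]}}

```text
t: 16.5
ee_pos: [540.5, 268.6, 87.3]
orientation: [-2.179, -2.259, -0.006]
ft_force: [-0.7, 0.1, 0.0]
width: 56.8
```

Request:
{"fn": "jog_arm", "kwargs": {"travel": [[0, 0, -0.02], [0, 0, -0.04], [0, 0, -0.06], [0, 0, -0.08], [0, 0, -0.1], [0, 0, -0.12], [0, 0, -0.135], [0, 0, -0.147], [0, 0, -0.155], [0, 0, -0.155]], "dr": [[0, 0, 0], [0, 0, 0], [0, 0, 0], [0, 0, 0], [0, 0, 0], [0, 0, 0], [0, 0, 0], [0, 0, 0], [0, 0, 0], [0, 0, 0]]}}

```text
t: 17.5
ee_pos: [540.3, 268.5, 24.9]
orientation: [-2.179, -2.258, -0.005]
ft_force: [0.6, 0.3, 0.1]
width: 57.0
```

Request:
{"fn": "jog_arm", "kwargs": {"travel": [[0, 0, 0], [0, 0, 0], [0, 0, 0], [0, 0, 0], [0, 0, 0], [0, 0, 0], [0, 0, 0], [0, 0, 0], [0, 0, 0], [0, 0, 0]], "dr": [[0, 0, 0], [0, 0, 0], [0, 0, 0], [0, 0, 0], [0, 0, 0], [0, 0, 0], [0, 0, 0], [0, 0, 0], [0, 0, 0], [0, 0, 0]], "hand": -1}}

```text
t: 18.5
ee_pos: [540.5, 268.6, 25.2]
orientation: [-2.179, -2.259, -0.005]
ft_force: [-0.6, -0.3, 5.3]
width: 39.8
```

Request:
{"fn": "jog_arm", "kwargs": {"travel": [[0, 0, 0.015], [0, 0, 0.04], [0, 0, 0.08], [0, 0, 0.13], [0, 0, 0.18], [0, 0, 0.23], [0, 0, 0.28], [0, 0, 0.33], [0, 0, 0.37], [0, 0, 0.39]], "dr": [[0, 0, 0], [0, 0, 0], [0, 0, 0], [0, 0, 0], [0, 0, 0], [0, 0, 0], [0, 0, 0], [0, 0, 0], [0, 0, 0], [0, 0, 0]]}}

```text
t: 19.5
ee_pos: [541.2, 268.9, 184.0]
orientation: [-2.18, -2.26, -0.01]
ft_force: [0.9, 0.4, -2.1]
width: 39.9
```

Run:
```python
from h import *
w=shot('top');P=cloud(w)
[print(b) for b in blobs(w,orange(w)&(P[...,1]<-150)&(P[...,0]<800),10,60)]
goto(450,-256,150,64.5)
```

```text
(array([ 440.6, -395.5]), array([60.7, 63.4]), 88.6, array([450., 235.]), 3021, 6)
(array([ 449.9, -256.4]), array([62.2, 60.5]), 64.0, array([398., 230.]), 3542, 4)
(array([ 599. , -365.1]), array([71.5, 65.1]), 63.8, array([438., 176.]), 3500, 6)
(array([ 592.5, -215.3]), array([62.1, 82.2]), 90.0, array([383., 177.]), 4739, 4)
t 19.6 pos [541.5 269.1 184.4] yaw 92.1 w 39.6 F [ 0.4 -0.1 -0.8] q6 -1.17
 travel [-0.2287 -1.3127 -0.086 ] dr [-0.003  0.003 -0.306]
```

The square pot is in hand (width 39.8). I carry it towards the saucers and view them with the wrist camera.

Request:
{"fn": "jog_arm", "kwargs": {"travel": [[0, -0.04, 0], [0, -0.1, 0], [0, -0.18, 0], [0, -0.26, 0], [0, -0.34, 0], [0, -0.42, 0], [0.002, -0.5, 0], [0.005, -0.58, 0], [0.01, -0.65, 0], [0.017, -0.711, 0]], "dr": [[0, 0, 0], [0, 0, 0], [0, 0, 0], [0, 0, 0], [0, 0, 0], [0, 0, 0], [0, 0, 0], [0, 0, 0], [0, 0, 0], [0, 0, 0]]}}

```text
t: 20.55
ee_pos: [546.9, -17.7, 183.5]
orientation: [-2.18, -2.258, -0.009]
ft_force: [1.5, -0.7, -1.5]
width: 39.8
```

Request:
{"fn": "jog_arm", "kwargs": {"travel": [[0.002, -0.07, 0], [0.004, -0.15, 0], [0.006, -0.23, 0], [0.008, -0.31, 0], [0.01, -0.39, 0], [0.012, -0.47, 0], [0.014, -0.55, 0], [0.016, -0.63, 0], [0.017, -0.69, 0], [0.017, -0.711, 0]], "dr": [[0, 0, 0], [0, 0, 0], [0, 0, 0], [0, 0, 0], [0, 0, 0], [0, 0, 0], [0, 0, 0], [0, 0, 0], [0, 0, 0], [0, 0, 0]]}}

```text
t: 21.55
ee_pos: [552.3, -304.6, 182.6]
orientation: [-2.182, -2.254, -0.008]
ft_force: [0.4, -0.2, -1.6]
width: 39.7
```

```bash
cat >> h.py <<'E'
def sau(im,ymax=-150,h=10):
    P=cloud(im);hs=cv2.cvtColor(im['pixels'],cv2.COLOR_RGB2HSV).astype(int)
    m=(hs[...,1]>90)&(hs[...,0]<16)&(hs[...,2]>60)&(P[...,2]>-15)&(P[...,2]<25)&(P[...,1]<ymax)&(P[...,0]<800)
    [print(b) for b in blobs(im,m,h,250)]
E
python3 - <<'E'
from h import *
goto(450,-256,150,64.5)
w=shot('wrist','wrist4.png');sau(w)
E
```

```text
t 21.6 pos [ 552.3 -304.6  182.6] yaw 91.9 w 39.7 F [ 0.4 -0.2 -1.6] q6 -2.13
 travel [-0.2557  0.1215 -0.0814] dr [-0.004  0.001 -0.304]
(array([ 595.2, -373.7]), array([52.5, 70.1]), 61.1, array([266., 215.]), 2564, 7)
(array([ 595.4, -214.6]), array([65.9, 86.2]), 89.6, array([404., 213.]), 4746, 6)
(array([ 452.9, -254.6]), array([64. , 64.1]), 63.6, array([375.,  86.]), 3989, 4)
(array([ 443.3, -393.4]), array([67.3, 66. ]), 83.3, array([241.,  72.]), 3457, 9)
```

View pics/wrist4.png

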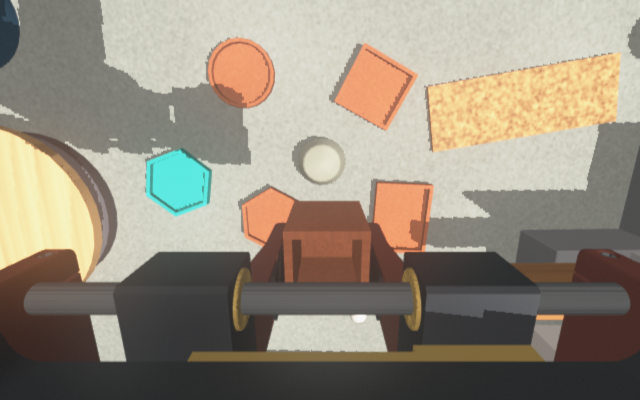

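The wrist view shows clean outlines: square saucer at px (375,86), round (241,72), hex (266,215) partly hidden, oblong (404,213). Square saucer is at (452.9,-254.6), 63.6°, and measures 64×64 as specified. I place the square pot.

Request:
{"fn": "jog_arm", "kwargs": {"travel": [[-0.03, 0.015, 0], [-0.06, 0.03, 0], [-0.1, 0.05, 0], [-0.13, 0.065, 0], [-0.16, 0.08, 0], [-0.19, 0.095, 0], [-0.22, 0.11, -0.03], [-0.24, 0.12, -0.07], [-0.2485, 0.125, -0.12], [-0.2485, 0.125, -0.16]], "dr": [[0, 0, -0.04], [0, 0, -0.08], [0, 0, -0.12], [0, 0, -0.16], [0, 0, -0.2], [0, 0, -0.24], [0, 0, -0.28], [0, 0, -0.314], [0, 0, -0.314], [0, 0, -0.314]]}}

```text
t: 22.6
ee_pos: [451.5, -252.8, 117.6]
orientation: [-2.666, -1.654, -0.008]
ft_force: [0.4, -0.1, -1.9]
width: 40.3
```

Request:
{"fn": "jog_arm", "kwargs": {"travel": [[0, 0, -0.04], [0, 0, -0.08], [0, 0, -0.11], [0, 0, -0.14], [0, 0, -0.165], [0, 0, -0.185], [0, 0, -0.2], [0, 0, -0.21], [0, 0, -0.215], [0, 0, -0.215]], "dr": [[0, 0, 0], [0, 0, 0], [0, 0, 0], [0, 0, 0], [0, 0, 0], [0, 0, 0], [0, 0, 0], [0, 0, 0], [0, 0, 0], [0, 0, 0]]}}

```text
t: 23.6
ee_pos: [451.5, -252.8, 31.6]
orientation: [-2.666, -1.654, -0.008]
ft_force: [0.9, -0.2, -1.7]
width: 39.9
```

Run:
```python
from h import *
goto(452.9,-254.6,23.8,63.6)
```

```text
t 23.6 pos [ 451.5 -252.8   31.6] yaw 63.6 w 39.9 F [ 0.9 -0.2 -1.7] q6 -1.66
 travel [ 0.0035 -0.0045 -0.0194] dr [-0.004  0.001 -0.   ]
```

Lower slowly to contact, release, rise.

Request:
{"fn": "jog_arm", "kwargs": {"travel": [[0.0015, -0.0015, -0.002], [0.003, -0.003, -0.005], [0.0035, -0.0045, -0.008], [0.0035, -0.0045, -0.011], [0.0035, -0.0045, -0.014], [0.0035, -0.0045, -0.016], [0.0035, -0.0045, -0.018], [0.0035, -0.0045, -0.019], [0.0035, -0.0045, -0.019], [0.0035, -0.0045, -0.019]], "dr": [[0, 0, 0], [0, 0, 0], [0, 0, 0], [0, 0, 0], [0, 0, 0], [0, 0, 0], [0, 0, 0], [0, 0, 0], [0, 0, 0], [0, 0, 0]]}}

```text
t: 24.6
ee_pos: [452.9, -254.6, 24.0]
orientation: [-2.666, -1.654, -0.008]
ft_force: [0.3, -0.4, -1.6]
width: 39.7
```

Run:
```python
from h import *
goto(452.9,-254.6,23.5,63.6)
```

```text
t 24.6 pos [ 452.9 -254.6   24. ] yaw 63.6 w 39.7 F [ 0.3 -0.4 -1.6] q6 -1.66
 travel [ 0.      0.0001 -0.0012] dr [-0.004  0.001 -0.   ]
```

Request:
{"fn": "jog_arm", "kwargs": {"travel": [[0, 0, -0.0005], [0, 0, -0.001], [0, 0, -0.0015], [0, 0, -0.002], [0, 0, -0.0025], [0, 0, -0.003], [0, 0, -0.0035], [0, 0, -0.004], [0, 0, -0.004], [0, 0, -0.004]], "dr": [[0, 0, 0], [0, 0, 0], [0, 0, 0], [0, 0, 0], [0, 0, 0], [0, 0, 0], [0, 0, 0], [0, 0, 0], [0, 0, 0], [0, 0, 0]]}}

```text
t: 25.6
ee_pos: [453.0, -254.6, 23.2]
orientation: [-2.666, -1.654, -0.008]
ft_force: [-3.8, 1.8, 10.9]
width: 40.0
```

Run:
```python
from h import *
goto(452.9,-254.6,23.5,63.6)
```

```text
t 25.6 pos [ 453.  -254.6   23.2] yaw 63.6 w 40.0 F [-3.8  1.8 10.9] q6 -1.66
 travel [-0.0001  0.0001  0.0008] dr [-0.004  0.001 -0.001]
```

Contact at 11 N. Release and go back for the oblong pot.

Request:
{"fn": "jog_arm", "kwargs": {"travel": [[0, 0, 0], [0, 0, 0], [0, 0, 0], [0, 0, 0], [0, 0, 0], [0, 0, 0], [0, 0, 0], [0, 0, 0], [0, 0, 0], [0, 0, 0]], "dr": [[0, 0, 0], [0, 0, 0], [0, 0, 0], [0, 0, 0], [0, 0, 0], [0, 0, 0], [0, 0, 0], [0, 0, 0], [0, 0, 0], [0, 0, 0]], "hand": 0.3}}

```text
t: 26.6
ee_pos: [452.9, -254.6, 23.2]
orientation: [-2.666, -1.654, -0.008]
ft_force: [-0.2, -0.2, -0.2]
width: 57.2
```

Request:
{"fn": "jog_arm", "kwargs": {"travel": [[0, 0, 0.015], [0, 0, 0.04], [0, 0, 0.08], [0, 0, 0.13], [0, 0, 0.18], [0, 0, 0.23], [0, 0, 0.28], [0, 0, 0.33], [0, 0, 0.38], [0, 0, 0.4]], "dr": [[0, 0, 0], [0, 0, 0], [0, 0, 0], [0, 0, 0], [0, 0, 0], [0, 0, 0], [0, 0, 0], [0, 0, 0], [0, 0, 0], [0, 0, 0]]}}

```text
t: 27.6
ee_pos: [453.8, -255.2, 185.8]
orientation: [-2.669, -1.656, -0.011]
ft_force: [-0.3, 0.4, 0.8]
width: 57.0
```

Request:
{"fn": "jog_arm", "kwargs": {"travel": [[0.01, 0.05, 0], [0.02, 0.1, 0], [0.03, 0.16, 0], [0.04, 0.22, 0], [0.05, 0.28, 0], [0.06, 0.34, 0], [0.07, 0.4, 0], [0.08, 0.46, 0], [0.09, 0.52, 0], [0.101, 0.563, 0]], "dr": [[0, 0, 0.03], [0, 0, 0.06], [0, 0, 0.1], [0, 0, 0.13], [0, 0, 0.17], [0, 0, 0.2], [0, 0, 0.24], [0, 0, 0.27], [0, 0, 0.3], [0, 0, 0.337]]}}

```text
t: 28.6
ee_pos: [493.9, -28.6, 185.8]
orientation: [-2.138, -2.298, -0.01]
ft_force: [0.4, 0.1, 0.2]
width: 57.1
```

Request:
{"fn": "jog_arm", "kwargs": {"travel": [[0.01, 0.06, 0], [0.02, 0.12, 0], [0.03, 0.18, 0], [0.04, 0.24, 0], [0.05, 0.3, 0], [0.065, 0.37, 0], [0.08, 0.44, 0], [0.09, 0.5, 0], [0.1, 0.55, 0], [0.101, 0.563, 0]], "dr": [[0, 0, 0], [0, 0, 0], [0, 0, 0], [0, 0, 0], [0, 0, 0], [0, 0, 0], [0, 0, 0], [0, 0, 0], [0, 0, 0], [0, 0, 0]]}}

```text
t: 29.6
ee_pos: [534.4, 198.2, 185.7]
orientation: [-2.136, -2.3, -0.01]
ft_force: [0.2, -0.2, 0.7]
width: 57.1
```

Run:
```python
from h import *
goto(533.9,195.7,25,93.9)
w=shot('top','top4.png');sau(w)
P=cloud(w);[print('pot',b) for b in blobs(w,orange(w)&(P[...,2]>45)&(P[...,2]<70)&(P[...,1]<-150)&(P[...,0]<700),56.5,30)]
```

```text
t 29.6 pos [534.4 198.2 185.7] yaw 94.2 w 57.1 F [ 0.2 -0.2  0.7] q6 -1.32
 travel [-0.0012 -0.0064 -0.4018] dr [-0.004  0.001 -0.004]
(array([ 440.4, -395.5]), array([63.4, 66.8]), 1.6, array([450., 235.]), 3418, 8)
(array([ 449.9, -255.3]), array([67.7, 66.1]), 64.5, array([398., 230.]), 4042, 4)
(array([ 475.8, -169. ]), array([69.4, 49. ]), 10.7, array([366., 220.]), 2750, 4)
(array([ 573.3, -232.7]), array([65. , 86.7]), 89.8, array([389., 184.]), 5333, 4)
(array([ 600.4, -365.1]), array([70. , 74.7]), 89.3, array([438., 176.]), 3944, 6)
pot (array([ 451.1, -254.6]), array([40.4, 41.7]), 63.6, array([400., 228.]), 1510, 4)
```

The square pot stands centred in its saucer. The oblong saucer was knocked about 27 mm, to about (573,-233), as the task warned could happen. I pick the oblong pot.

Request:
{"fn": "jog_arm", "kwargs": {"travel": [[0, -0.003, -0.03], [-0.001, -0.006, -0.07], [-0.001, -0.006, -0.11], [-0.001, -0.006, -0.15], [-0.001, -0.006, -0.19], [-0.001, -0.006, -0.22], [-0.001, -0.006, -0.25], [-0.001, -0.006, -0.28], [-0.001, -0.006, -0.31], [-0.001, -0.006, -0.33]], "dr": [[0, 0, -0.004], [0, 0, -0.004], [0, 0, -0.004], [0, 0, -0.004], [0, 0, -0.004], [0, 0, -0.004], [0, 0, -0.004], [0, 0, -0.004], [0, 0, -0.004], [0, 0, -0.004]]}}

```text
t: 30.65
ee_pos: [533.4, 195.3, 52.5]
orientation: [-2.143, -2.292, -0.009]
ft_force: [-0.4, 0.2, -0.2]
width: 57.2
```

Request:
{"fn": "jog_arm", "kwargs": {"travel": [[0, 0, -0.015], [0, 0, -0.03], [0, 0, -0.045], [0, 0, -0.055], [0, 0, -0.065], [0, 0, -0.07], [0, 0, -0.07], [0, 0, -0.07], [0, 0, -0.07], [0, 0, -0.07]], "dr": [[0, 0, 0], [0, 0, 0], [0, 0, 0], [0, 0, 0], [0, 0, 0], [0, 0, 0], [0, 0, 0], [0, 0, 0], [0, 0, 0], [0, 0, 0]]}}

```text
t: 31.65
ee_pos: [533.6, 195.4, 24.7]
orientation: [-2.143, -2.293, -0.009]
ft_force: [0.5, -0.1, -0.1]
width: 57.2
```

Request:
{"fn": "jog_arm", "kwargs": {"travel": [[0, 0, 0], [0, 0, 0], [0, 0, 0], [0, 0, 0], [0, 0, 0], [0, 0, 0], [0, 0, 0], [0, 0, 0], [0, 0, 0], [0, 0, 0]], "dr": [[0, 0, 0], [0, 0, 0], [0, 0, 0], [0, 0, 0], [0, 0, 0], [0, 0, 0], [0, 0, 0], [0, 0, 0], [0, 0, 0], [0, 0, 0]], "hand": -1}}

```text
t: 32.65
ee_pos: [533.6, 195.3, 24.8]
orientation: [-2.143, -2.293, -0.009]
ft_force: [-0.5, -2.1, 4.8]
width: 39.6
```

Request:
{"fn": "jog_arm", "kwargs": {"travel": [[0, 0, 0.015], [0, 0, 0.04], [0, 0, 0.08], [0, 0, 0.13], [0, 0, 0.18], [0, 0, 0.23], [0, 0, 0.28], [0, 0, 0.33], [0, 0, 0.37], [0, 0, 0.39]], "dr": [[0, 0, 0], [0, 0, 0], [0, 0, 0], [0, 0, 0], [0, 0, 0], [0, 0, 0], [0, 0, 0], [0, 0, 0], [0, 0, 0], [0, 0, 0]]}}

```text
t: 33.65
ee_pos: [534.4, 195.7, 183.6]
orientation: [-2.144, -2.294, -0.014]
ft_force: [-0.3, 0.6, -0.9]
width: 39.5
```

Run:
```python
from h import *
goto(573,-230,180,90)
```

```text
t 33.6 pos [534.4 195.7 183.6] yaw 93.9 w 39.5 F [-0.3  0.6 -0.9] q6 -1.32
 travel [ 0.0965 -1.0642 -0.009 ] dr [-0.005  0.003 -0.043]
```

Request:
{"fn": "jog_arm", "kwargs": {"travel": [[0, -0.04, 0], [0, -0.1, 0], [0, -0.16, 0], [0, -0.22, 0], [0, -0.28, 0], [0, -0.34, 0], [0, -0.4, 0], [0, -0.46, 0], [0, -0.53, 0], [0, -0.6, 0]], "dr": [[0, 0, 0], [0, 0, 0], [0, 0, 0], [0, 0, 0], [0, 0, -0.01], [0, 0, -0.02], [0, 0, -0.03], [0, 0, -0.04], [0, 0, -0.04], [0, 0, -0.04]]}}

```text
t: 34.65
ee_pos: [533.3, -46.2, 183.0]
orientation: [-2.215, -2.225, -0.012]
ft_force: [1.1, -0.7, -1.9]
width: 40.0
```

Request:
{"fn": "jog_arm", "kwargs": {"travel": [[0.02, -0.07, 0], [0.05, -0.14, 0], [0.09, -0.21, 0], [0.14, -0.28, 0], [0.19, -0.35, 0], [0.24, -0.42, 0], [0.29, -0.49, 0], [0.34, -0.56, 0], [0.37, -0.6, 0], [0.38, -0.615, 0]], "dr": [[0, 0, 0], [0, 0, 0], [0, 0, 0], [0, 0, 0], [0, 0, 0], [0, 0, 0], [0, 0, 0], [0, 0, 0], [0, 0, 0], [0, 0, 0]]}}

```text
t: 35.65
ee_pos: [684.8, -294.7, 181.7]
orientation: [-2.216, -2.222, -0.011]
ft_force: [1.1, 0.1, -1.7]
width: 39.6
```

Run:
```python
from h import *
w=shot('wrist','wrist5.png');sau(w)
goto(575,-232,30,90)
```

```text
(array([ 690. , -257.5]), array([38.1, 20. ]), 60.8, array([356., 185.]), 359, 6)
(array([ 601.9, -362.9]), array([76.2, 68.7]), 3.6, array([258., 101.]), 3881, 6)
(array([ 576.2, -231.4]), array([64.9, 84.1]), 89.4, array([386.,  74.]), 5230, 4)
t 35.7 pos [ 684.8 -294.4  181.7] yaw 90.2 w 39.7 F [-0.  -0.6 -1.7] q6 -2.0
 travel [-0.2744  0.1561 -0.3793] dr [-0.005  0.002 -0.002]
```

View pics/wrist5.png

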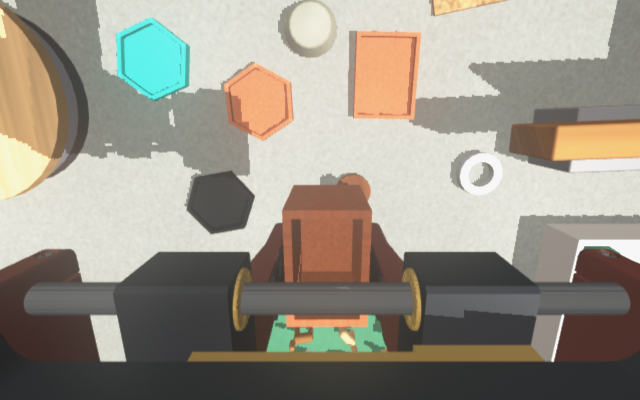

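The oblong saucer is at px (386,74) → (576.2,-231.4), 84×65, long axis along x. Hex is at px (258,101) → (601.9,-362.9), flats at 93.6°. I place the oblong pot.

Request:
{"fn": "jog_arm", "kwargs": {"travel": [[-0.03, 0.017, 0], [-0.07, 0.04, 0], [-0.11, 0.063, 0], [-0.15, 0.087, 0], [-0.19, 0.11, 0], [-0.23, 0.133, 0], [-0.26, 0.15, -0.03], [-0.2715, 0.1575, -0.07], [-0.2715, 0.1575, -0.12], [-0.2715, 0.1575, -0.17]], "dr": [[0, 0, 0], [0, 0, 0], [0, 0, -0.009], [0, 0, -0.009], [-0.003, 0, -0.009], [-0.005, 0.002, -0.009], [-0.005, 0.002, -0.009], [-0.005, 0.002, -0.009], [-0.005, 0.002, -0.009], [-0.005, 0.002, -0.009]]}}

```text
t: 36.7
ee_pos: [574.8, -230.5, 113.4]
orientation: [-2.233, -2.21, 0.001]
ft_force: [0.2, -0.4, -1.1]
width: 39.6
```

Request:
{"fn": "jog_arm", "kwargs": {"travel": [[0, 0, -0.04], [0, 0, -0.08], [0, 0, -0.11], [0, 0, -0.14], [0, 0, -0.16], [0, 0, -0.18], [0, 0, -0.19], [0, 0, -0.2], [0, 0, -0.205], [0, 0, -0.205]], "dr": [[0, 0, 0], [0, 0, 0], [0, 0, 0], [0, 0, 0], [0, 0, 0], [0, 0, 0], [0, 0, 0], [0, 0, 0], [0, 0, 0], [0, 0, 0]]}}

```text
t: 37.7
ee_pos: [574.8, -230.5, 31.4]
orientation: [-2.233, -2.21, 0.001]
ft_force: [0.4, -0.2, -1.0]
width: 39.6
```

Run:
```python
from h import *
goto(576.2,-231.4,23.2,89.4)
w=shot('top');sau(w)
```

```text
t 37.7 pos [ 574.8 -230.5   31.4] yaw 89.4 w 39.6 F [ 0.4 -0.2 -1. ] q6 -1.96
 travel [ 0.0034 -0.0023 -0.0204] dr [ 0. -0. -0.]
```

Then lower to a soft contact and release; then back towards the hex pot.

Request:
{"fn": "jog_arm", "kwargs": {"travel": [[0.0015, -0.001, -0.003], [0.003, -0.002, -0.006], [0.0034, -0.0023, -0.009], [0.0034, -0.0023, -0.012], [0.0034, -0.0023, -0.015], [0.0034, -0.0023, -0.017], [0.0034, -0.0023, -0.019], [0.0034, -0.0023, -0.02], [0.0034, -0.0023, -0.0205], [0.0034, -0.0023, -0.0205]], "dr": [[0, 0, 0], [0, 0, 0], [0, 0, 0], [0, 0, 0], [0, 0, 0], [0, 0, 0], [0, 0, 0], [0, 0, 0], [0, 0, 0], [0, 0, 0]]}}

```text
t: 38.75
ee_pos: [576.2, -231.4, 23.3]
orientation: [-2.233, -2.21, 0.001]
ft_force: [1.0, 0.5, -1.8]
width: 39.7
```

Run:
```python
from h import *
goto(576.2,-231.4,22.8,89.4)
```

```text
t 38.8 pos [ 576.2 -231.4   23.3] yaw 89.4 w 39.7 F [ 1.   0.5 -1.8] q6 -1.96
 travel [-0.0001  0.0001 -0.0013] dr [ 0. -0. -0.]
```

Request:
{"fn": "jog_arm", "kwargs": {"travel": [[0, 0, -0.0005], [0, 0, -0.001], [0, 0, -0.0015], [0, 0, -0.002], [0, 0, -0.0025], [0, 0, -0.0025], [0, 0, -0.0025], [0, 0, -0.0025], [0, 0, -0.0025], [0, 0, -0.0025]], "dr": [[0, 0, 0], [0, 0, 0], [0, 0, 0], [0, 0, 0], [0, 0, 0], [0, 0, 0], [0, 0, 0], [0, 0, 0], [0, 0, 0], [0, 0, 0]]}}

```text
t: 39.75
ee_pos: [576.3, -231.5, 22.9]
orientation: [-2.233, -2.21, 0.001]
ft_force: [-1.5, 0.4, 5.7]
width: 39.9
```

Run:
```python
from h import *
goto(576.2,-231.4,22.8,89.4)
```

```text
t 39.8 pos [ 576.3 -231.5   22.9] yaw 89.4 w 39.9 F [-1.5  0.4  5.7] q6 -1.96
 travel [-0.0003  0.0003 -0.0003] dr [ 0. -0. -0.]
```

Contact at 5.7 N. Release, rise, and go to the hex pot.

Request:
{"fn": "jog_arm", "kwargs": {"travel": [[0, 0, 0], [0, 0, 0], [0, 0, 0], [0, 0, 0], [0, 0, 0], [0, 0, 0], [0, 0, 0], [0, 0, 0], [0, 0, 0], [0, 0, 0]], "dr": [[0, 0, 0], [0, 0, 0], [0, 0, 0], [0, 0, 0], [0, 0, 0], [0, 0, 0], [0, 0, 0], [0, 0, 0], [0, 0, 0], [0, 0, 0]], "hand": 0.3}}

```text
t: 40.75
ee_pos: [576.3, -231.5, 22.9]
orientation: [-2.233, -2.21, 0.001]
ft_force: [0.2, -0.5, 0.1]
width: 56.9
```

Request:
{"fn": "jog_arm", "kwargs": {"travel": [[0, 0, 0.015], [0, 0, 0.04], [0, 0, 0.08], [0, 0, 0.13], [0, 0, 0.18], [0, 0, 0.23], [0, 0, 0.28], [0, 0, 0.33], [0, 0, 0.38], [0, 0, 0.4]], "dr": [[0, 0, 0], [0, 0, 0], [0, 0, 0], [0, 0, 0], [0, 0, 0], [0, 0, 0], [0, 0, 0], [0, 0, 0], [0, 0, 0], [0, 0, 0]]}}

```text
t: 41.75
ee_pos: [577.5, -232.0, 186.5]
orientation: [2.23, 2.207, 0.002]
ft_force: [0.0, -0.0, -0.0]
width: 56.8
```

Request:
{"fn": "jog_arm", "kwargs": {"travel": [[-0.02, 0.05, 0], [-0.04, 0.13, 0], [-0.06, 0.22, 0], [-0.08, 0.32, 0], [-0.09, 0.42, 0], [-0.093, 0.53, 0], [-0.093, 0.64, 0], [-0.093, 0.75, 0], [-0.093, 0.85, 0], [-0.093, 0.886, 0]], "dr": [[0, 0, 0], [0, 0, 0], [0, 0, 0], [0, 0, 0], [0, 0, 0], [0, 0, 0], [0, 0, 0], [0, 0, 0], [0, 0, 0], [0, 0, 0]]}}

```text
t: 42.75
ee_pos: [540.0, 125.5, 186.9]
orientation: [2.227, 2.21, 0.003]
ft_force: [0.8, -1.0, 0.9]
width: 57.3
```

Run:
```python
from h import *
goto(539,122.8,25,89)
w=shot('wrist');P=cloud(w);hs=cv2.cvtColor(w['pixels'],cv2.COLOR_RGB2HSV)
v,u=np.mgrid[0:400,0:640]
m0=(hs[...,1]>90)&(hs[...,0]<16)&(v<260)&(P[...,1]>30)
for b in blobs(w,m0&(P[...,2]>48)&(P[...,2]<68),58,200): print(b,tobin(*b[0]))
w=shot('top','top5.png');sau(w);P=cloud(w)
[print('pot',b) for b in blobs(w,orange(w)&(P[...,2]>45)&(P[...,2]<70)&(P[...,1]<-150)&(P[...,0]<700),56.5,30)]
```

```text
t 42.8 pos [540.  125.5 186.9] yaw 89.6 w 57.3 F [ 0.8 -1.   0.9] q6 -1.35
 travel [-0.0025 -0.0066 -0.4048] dr [ 0.001  0.003 -0.006]
(array([538.8, 121.6]), array([39.8, 46.4]), 87.4, array([322., 187.]), 1360, 6) [ -31.5 -110.2]
(array([ 440.4, -395.5]), array([63.4, 66.8]), 1.6, array([450., 235.]), 3425, 7)
(array([ 450.2, -255.9]), array([65.8, 65.2]), 64.0, array([397., 230.]), 4028, 4)
(array([ 475.4, -173.2]), array([72.8, 45.1]), 0.7, array([366., 220.]), 2739, 4)
(array([ 573.5, -232.7]), array([65. , 86.3]), 89.8, array([389., 186.]), 1996, 8)
(array([ 600.4, -365.1]), array([70.1, 74.7]), 89.3, array([438., 176.]), 3952, 6)
pot (array([ 451.1, -254.6]), array([40.4, 41.7]), 63.6, array([401., 228.]), 1507, 4)
pot (array([ 572.9, -231.6]), array([60.8, 38.9]), 0.2, array([392., 181.]), 2228, 4)
```

The oblong pot is centred in its saucer. I pick the hex.

Request:
{"fn": "jog_arm", "kwargs": {"travel": [[0, -0.004, -0.03], [-0.003, -0.0085, -0.07], [-0.003, -0.0085, -0.11], [-0.003, -0.0085, -0.15], [-0.003, -0.0085, -0.19], [-0.003, -0.0085, -0.22], [-0.003, -0.0085, -0.25], [-0.003, -0.0085, -0.28], [-0.003, -0.0085, -0.31], [-0.003, -0.0085, -0.33]], "dr": [[0, 0, -0.018], [0, 0.003, -0.018], [0, 0.003, -0.018], [0, 0.003, -0.018], [0, 0.003, -0.018], [0, 0.003, -0.018], [0, 0.003, -0.018], [0, 0.003, -0.018], [0, 0.003, -0.018], [0, 0.003, -0.018]]}}

```text
t: 43.85
ee_pos: [538.7, 120.3, 53.5]
orientation: [2.26, 2.181, -0.004]
ft_force: [-0.7, 0.6, 0.1]
width: 57.1
```

Request:
{"fn": "jog_arm", "kwargs": {"travel": [[0, 0, -0.015], [0, 0, -0.03], [0, 0, -0.045], [0, 0, -0.058], [0, 0, -0.067], [0, 0, -0.073], [0, 0, -0.073], [0, 0, -0.073], [0, 0, -0.073], [0, 0, -0.073]], "dr": [[0, 0, 0], [0, 0, 0], [0, 0, 0], [0, 0, 0], [0, 0, 0], [0, 0, 0], [0, 0, 0], [0, 0, 0], [0, 0, 0], [0, 0, 0]]}}

```text
t: 44.85
ee_pos: [538.8, 120.3, 24.6]
orientation: [2.26, 2.181, -0.003]
ft_force: [0.2, 0.4, -0.6]
width: 57.1
```

Request:
{"fn": "jog_arm", "kwargs": {"travel": [[0, 0, 0], [0, 0, 0], [0, 0, 0], [0, 0, 0], [0, 0, 0], [0, 0, 0], [0, 0, 0], [0, 0, 0], [0, 0, 0], [0, 0, 0]], "dr": [[0, 0, 0], [0, 0, 0], [0, 0, 0], [0, 0, 0], [0, 0, 0], [0, 0, 0], [0, 0, 0], [0, 0, 0], [0, 0, 0], [0, 0, 0]], "hand": -1}}

```text
t: 45.85
ee_pos: [538.9, 120.3, 24.7]
orientation: [2.26, 2.181, -0.003]
ft_force: [-0.5, -0.9, 1.8]
width: 39.6
```

Request:
{"fn": "jog_arm", "kwargs": {"travel": [[0, 0, 0.015], [0, 0, 0.04], [0, 0, 0.08], [0, 0, 0.13], [0, 0, 0.18], [0, 0, 0.23], [0, 0, 0.28], [0, 0, 0.33], [0, 0, 0.37], [0, 0, 0.39]], "dr": [[0, 0, 0], [0, 0, 0], [0, 0, 0], [0, 0, 0], [0, 0, 0], [0, 0, 0], [0, 0, 0], [0, 0, 0], [0, 0, 0], [0, 0, 0]]}}

```text
t: 46.85
ee_pos: [539.5, 120.5, 182.7]
orientation: [2.259, 2.18, 0.0]
ft_force: [-0.7, 0.2, -0.8]
width: 39.7
```

Run:
```python
from h import *
goto(690,-330,182,93.6)
w=shot('top');sau(w)
```

```text
t 46.9 pos [539.5 120.5 182.7] yaw 88.0 w 39.7 F [-0.7  0.2 -0.8] q6 -1.33
 travel [ 0.3764 -1.1263 -0.0018] dr [0.001 0.001 0.063]
(array([ 440.4, -395.5]), array([63.4, 66.8]), 1.6, array([450., 235.]), 3418, 7)
(array([ 450.2, -255.9]), array([65.8, 65.2]), 64.0, array([397., 230.]), 4007, 4)
(array([ 475.5, -172.8]), array([72.3, 45.4]), 1.6, array([366., 220.]), 2746, 4)
(array([ 573.5, -232.7]), array([65. , 86.4]), 89.8, array([390., 186.]), 2011, 7)
(array([ 600.4, -365.1]), array([70. , 74.7]), 89.3, array([438., 176.]), 3944, 6)
```

Hex pot in hand, and the hex saucer has not moved. I carry it over.

Request:
{"fn": "jog_arm", "kwargs": {"travel": [[0, -0.04, 0], [0, -0.1, 0], [0, -0.16, 0], [0, -0.22, 0], [0, -0.28, 0], [0, -0.34, 0], [0, -0.4, 0], [0, -0.46, 0], [0, -0.53, 0], [0, -0.6, 0]], "dr": [[0, 0, 0], [0, 0, 0], [0, 0, 0], [0, 0, 0.01], [0, 0, 0.02], [0, 0, 0.03], [0, 0, 0.044], [0, 0, 0.044], [0, 0, 0.044], [0, 0, 0.044]]}}

```text
t: 47.9
ee_pos: [538.6, -121.2, 182.2]
orientation: [2.183, 2.257, -0.001]
ft_force: [-0.2, -1.1, -1.1]
width: 39.8
```

Request:
{"fn": "jog_arm", "kwargs": {"travel": [[0.02, -0.08, 0], [0.04, -0.15, 0], [0.055, -0.22, 0], [0.075, -0.29, 0], [0.09, -0.36, 0], [0.11, -0.43, 0], [0.13, -0.5, 0], [0.145, -0.56, 0], [0.156, -0.605, 0], [0.156, -0.605, 0]], "dr": [[0, 0, 0], [0, 0, 0], [0, 0, 0], [0, 0, 0], [0, 0, 0], [0, 0, 0], [0, 0, 0], [0, 0, 0], [0, 0, 0], [0, 0, 0]]}}

```text
t: 48.9
ee_pos: [600.0, -366.0, 180.7]
orientation: [2.186, 2.256, -0.002]
ft_force: [0.2, 0.0, -0.8]
width: 40.1
```

Run:
```python
from h import *
goto(602,-363,31,92)
```

```text
t 48.9 pos [ 600.  -366.   180.7] yaw 91.8 w 40.1 F [ 0.2  0.  -0.8] q6 -2.17
 travel [ 0.0051  0.0074 -0.3742] dr [ 0.001 -0.     0.002]
```

Request:
{"fn": "jog_arm", "kwargs": {"travel": [[0.005, 0.0075, -0.02], [0.005, 0.0075, -0.06], [0.005, 0.0075, -0.1], [0.005, 0.0075, -0.14], [0.005, 0.0075, -0.18], [0.005, 0.0075, -0.22], [0.005, 0.0075, -0.26], [0.005, 0.0075, -0.3], [0.005, 0.0075, -0.33], [0.005, 0.0075, -0.35]], "dr": [[0, 0, 0], [0, 0, 0], [0, 0, 0], [0, 0, 0], [0, 0, 0], [0, 0, 0], [0, 0, 0], [0, 0, 0], [0, 0, 0], [0, 0, 0]]}}

```text
t: 49.9
ee_pos: [601.6, -362.7, 39.2]
orientation: [-2.186, -2.255, 0.002]
ft_force: [0.2, 1.0, -0.6]
width: 39.5
```

Run:
```python
from h import *
goto(602,-363,23.2,92)
```

```text
t 49.9 pos [ 601.6 -362.7   39.2] yaw 91.8 w 39.5 F [ 0.2  1.  -0.6] q6 -2.16
 travel [ 0.0011 -0.0007 -0.0399] dr [ 0.    -0.001  0.002]
```

Request:
{"fn": "jog_arm", "kwargs": {"travel": [[0, 0, -0.006], [0, 0, -0.012], [0, 0, -0.018], [0, 0, -0.023], [0, 0, -0.028], [0, 0, -0.032], [0, 0, -0.035], [0, 0, -0.038], [0, 0, -0.04], [0, 0, -0.04]], "dr": [[0, 0, 0], [0, 0, 0], [0, 0, 0], [0, 0, 0], [0, 0, 0], [0, 0, 0], [0, 0, 0], [0, 0, 0], [0, 0, 0], [0, 0, 0]]}}

```text
t: 50.9
ee_pos: [601.5, -362.7, 23.1]
orientation: [-2.186, -2.255, 0.002]
ft_force: [-0.0, -0.4, -0.6]
width: 40.0
```

Request:
{"fn": "jog_arm", "kwargs": {"travel": [[0, 0, -0.0005], [0, 0, -0.001], [0, 0, -0.0015], [0, 0, -0.002], [0, 0, -0.002], [0, 0, -0.002], [0, 0, -0.002], [0, 0, -0.002], [0, 0, -0.002], [0, 0, -0.002]], "dr": [[0, 0, 0], [0, 0, 0], [0, 0, 0], [0, 0, 0], [0, 0, 0], [0, 0, 0], [0, 0, 0], [0, 0, 0], [0, 0, 0], [0, 0, 0]]}}

```text
t: 51.9
ee_pos: [601.5, -362.7, 22.7]
orientation: [-2.186, -2.255, 0.002]
ft_force: [-2.9, 1.7, 6.4]
width: 39.8
```

Run:
```python
from h import *
goto(602,-363,22.7,92)
```

```text
t 51.9 pos [ 601.5 -362.7   22.7] yaw 91.8 w 39.8 F [-2.9  1.7  6.4] q6 -2.16
 travel [ 0.0011 -0.0007  0.    ] dr [ 0.    -0.001  0.002]
```

Contact at 6.4 N. Release and return to the bar.

Request:
{"fn": "jog_arm", "kwargs": {"travel": [[0, 0, 0], [0, 0, 0], [0, 0, 0], [0, 0, 0], [0, 0, 0], [0, 0, 0], [0, 0, 0], [0, 0, 0], [0, 0, 0], [0, 0, 0]], "dr": [[0, 0, 0], [0, 0, 0], [0, 0, 0], [0, 0, 0], [0, 0, 0], [0, 0, 0], [0, 0, 0], [0, 0, 0], [0, 0, 0], [0, 0, 0]], "hand": 0.3}}

```text
t: 52.9
ee_pos: [601.5, -362.7, 22.7]
orientation: [-2.186, -2.255, 0.002]
ft_force: [-0.4, -0.3, -0.1]
width: 57.1
```

Request:
{"fn": "jog_arm", "kwargs": {"travel": [[0, 0, 0.015], [0, 0, 0.04], [0, 0, 0.08], [0, 0, 0.14], [0, 0, 0.2], [0, 0, 0.27], [0, 0, 0.34], [0, 0, 0.42], [0, 0, 0.48], [0, 0, 0.5]], "dr": [[0, 0, 0], [0, 0, 0], [0, 0, 0], [0, 0, 0], [0, 0, 0], [0, 0, 0], [0, 0, 0], [0, 0, 0], [0, 0, 0], [0, 0, 0]]}}

```text
t: 53.9
ee_pos: [603.0, -363.6, 227.7]
orientation: [2.183, 2.252, -0.0]
ft_force: [-0.4, 0.2, 0.7]
width: 56.8
```

Request:
{"fn": "jog_arm", "kwargs": {"travel": [[0, 0.05, 0], [0.01, 0.11, 0], [0.02, 0.17, 0], [0.03, 0.23, 0], [0.04, 0.29, 0], [0.05, 0.35, 0], [0.055, 0.41, 0], [0.06, 0.47, 0], [0.065, 0.53, 0], [0.07, 0.58, 0]], "dr": [[0, 0, -0.09], [0, 0, -0.18], [0, 0, -0.27], [0, 0, -0.36], [0, 0, -0.45], [0, 0, -0.54], [0, 0, -0.63], [0, 0, -0.72], [0, 0, -0.81], [0, 0, -0.9]]}}

```text
t: 54.9
ee_pos: [630.5, -130.3, 227.5]
orientation: [3.125, 0.286, -0.007]
ft_force: [1.2, 0.4, 0.4]
width: 57.0
```

Run:
```python
from h import *
goto(632,-70.2,150,2.4)
w=shot('top','top6.png');sau(w);P=cloud(w)
[print('pot',b) for b in blobs(w,orange(w)&(P[...,2]>45)&(P[...,2]<70)&(P[...,1]<-150)&(P[...,0]<700),56.5,30)]
w=shot('wrist','wrist6.png');P=cloud(w);hs=cv2.cvtColor(w['pixels'],cv2.COLOR_RGB2HSV)
v,u=np.mgrid[0:400,0:640]
for b in blobs(w,(hs[...,1]>90)&(P[...,2]>110)&(P[...,2]<130),120,200): print(b,tobin(*b[0]))
```

```text
t 54.9 pos [ 630.5 -130.3  227.5] yaw 10.5 w 57.0 F [1.2 0.4 0.4] q6 -0.4
 travel [ 0.0036  0.1502 -0.1938] dr [ 0.003 -0.003 -0.09 ]
(array([ 441.7, -395.6]), array([66. , 66.5]), 89.1, array([450., 235.]), 3440, 8)
pot (array([ 598. , -361.5]), array([39.4, 42.8]), 32.5, array([442., 173.]), 1301, 5)
(array([631. , -45.9]), array([ 25.6, 158.3]), 2.3, array([345.,  97.]), 3809, 5) [  53.6 -281.4]
```

View pics/wrist6.png

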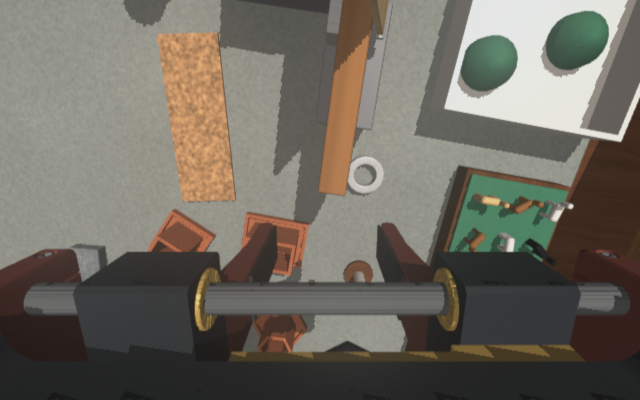

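All three pots sit in their saucers. The bar is unmoved, at px (345,97), and the mat is at (197,117). I regrip the bar and measure the mat from this view.

Request:
{"fn": "jog_arm", "kwargs": {"travel": [[0, 0.02, 0], [0.001, 0.05, 0], [0.002, 0.08, 0], [0.003, 0.11, 0], [0.0035, 0.135, -0.02], [0.0035, 0.15, -0.06], [0.0035, 0.15, -0.11], [0.0035, 0.15, -0.16], [0.0035, 0.15, -0.21], [0.0035, 0.15, -0.25]], "dr": [[0, 0, -0.02], [0, 0, -0.04], [0, 0, -0.06], [0, 0, -0.08], [0.003, -0.003, -0.09], [0.003, -0.003, -0.09], [0.003, -0.003, -0.09], [0.003, -0.003, -0.09], [0.003, -0.003, -0.09], [0.003, -0.003, -0.09]]}}

```text
t: 56.0
ee_pos: [631.4, -69.7, 125.7]
orientation: [-3.139, -0.076, 0.001]
ft_force: [-1.2, -0.7, 0.7]
width: 57.2
```

Run:
```python
from h import *
goto(632.1,-70.2,72.5,2.4)
w=load('wrist');hs=cv2.cvtColor(w['pixels'],cv2.COLOR_RGB2HSV);v,u=np.mgrid[0:400,0:640]
m=(hs[...,1]>70)&(u>140)&(u<250)&(v>20)&(v<206)
[print('mat',b) for b in blobs(w,m,4,500)]
```

```text
t 56.0 pos [631.4 -69.7 125.7] yaw 2.8 w 57.2 F [-1.2 -0.7  0.7] q6 -0.18
 travel [ 0.0018 -0.0011 -0.1331] dr [-0.001 -0.    -0.004]
mat (array([463.6, -93.6]), array([ 71.2, 200.4]), 11.6, array([198., 115.]), 13905, 4)
```

Request:
{"fn": "jog_arm", "kwargs": {"travel": [[0, 0, -0.02], [0.001, -0.001, -0.04], [0.002, -0.001, -0.06], [0.002, -0.001, -0.08], [0.002, -0.001, -0.1], [0.002, -0.001, -0.115], [0.002, -0.001, -0.125], [0.002, -0.001, -0.132], [0.002, -0.001, -0.133], [0.002, -0.001, -0.133]], "dr": [[0, 0, -0.004], [0, 0, -0.004], [0, 0, -0.004], [0, 0, -0.004], [0, 0, -0.004], [0, 0, -0.004], [0, 0, -0.004], [0, 0, -0.004], [0, 0, -0.004], [0, 0, -0.004]]}}

```text
t: 57.0
ee_pos: [632.3, -70.2, 72.6]
orientation: [-3.14, -0.066, 0.001]
ft_force: [0.7, -0.2, -0.2]
width: 57.3
```

Request:
{"fn": "jog_arm", "kwargs": {"travel": [[0, 0, 0], [0, 0, 0], [0, 0, 0], [0, 0, 0], [0, 0, 0], [0, 0, 0], [0, 0, 0], [0, 0, 0], [0, 0, 0], [0, 0, 0]], "dr": [[0, 0, 0], [0, 0, 0], [0, 0, 0], [0, 0, 0], [0, 0, 0], [0, 0, 0], [0, 0, 0], [0, 0, 0], [0, 0, 0], [0, 0, 0]], "hand": -1}}

```text
t: 58.0
ee_pos: [632.3, -70.2, 72.7]
orientation: [-3.14, -0.066, 0.001]
ft_force: [-0.5, -0.6, 1.3]
width: 26.0
```

Request:
{"fn": "jog_arm", "kwargs": {"travel": [[0.001, 0, 0.001], [0.003, 0, 0.004], [0.005, 0, 0.01], [0.005, 0, 0.025], [0.005, 0, 0.045], [0.005, 0, 0.065], [0.005, 0, 0.09], [0.005, 0, 0.115], [0.005, 0, 0.135], [0.005, 0, 0.145]], "dr": [[0, 0, 0], [0, 0, 0], [0, 0, 0], [0, 0, 0], [0, 0, 0], [0, 0, 0], [0, 0, 0], [0, 0, 0], [0, 0, 0], [0, 0, 0]]}}

```text
t: 59.0
ee_pos: [635.0, -70.2, 132.2]
orientation: [-3.14, -0.066, -0.003]
ft_force: [-1.5, -0.2, -2.2]
width: 26.2
```

Run:
```python
from h import *
goto(569.3,-72.6,129.4,2.4)
```

```text
t 59.0 pos [635.  -70.2 132.2] yaw 2.4 w 26.2 F [-1.5 -0.2 -2.2] q6 -0.17
 travel [-0.1643 -0.006  -0.0071] dr [-0.001  0.001 -0.   ]
```

Now back over the plate, then lower the flap shut on the bar.

Request:
{"fn": "jog_arm", "kwargs": {"travel": [[-0.01, 0, 0], [-0.025, 0, 0], [-0.04, -0.001, 0], [-0.06, -0.002, 0], [-0.08, -0.003, 0], [-0.1, -0.004, 0], [-0.12, -0.005, 0], [-0.14, -0.006, 0], [-0.157, -0.006, 0], [-0.165, -0.006, 0]], "dr": [[0, 0, 0], [0, 0, 0], [0, 0, 0], [0, 0, 0], [0, 0, 0], [0, 0, 0], [0, 0, 0], [0, 0, 0], [0, 0, 0], [0, 0, 0]]}}

```text
t: 60.0
ee_pos: [568.2, -72.7, 132.3]
orientation: [-3.14, -0.066, -0.002]
ft_force: [-0.1, 0.7, -3.1]
width: 25.8
```

Request:
{"fn": "jog_arm", "kwargs": {"travel": [[0, 0, -0.013], [0, 0, -0.026], [0, 0, -0.04], [0, 0, -0.054], [0, 0, -0.068], [0, 0, -0.082], [0, 0, -0.096], [0, 0, -0.11], [0, 0, -0.125], [0, 0, -0.14]], "dr": [[0, 0, 0], [0, 0, 0], [0, 0, 0], [0, 0, 0], [0, 0, 0], [0, 0, 0], [0, 0, 0], [0, 0, 0], [0, 0, 0], [0, 0, 0]]}}

```text
t: 61.0
ee_pos: [568.2, -72.6, 75.7]
orientation: [-3.14, -0.066, -0.002]
ft_force: [-1.5, -0.6, -2.0]
width: 26.0
```

Request:
{"fn": "jog_arm", "kwargs": {"travel": [[0, 0, -0.013], [0, 0, -0.026], [0, 0, -0.04], [0, 0, -0.054], [0, 0, -0.068], [0, 0, -0.082], [0, 0, -0.096], [0, 0, -0.11], [0, 0, -0.125], [0, 0, -0.14]], "dr": [[0, 0, 0], [0, 0, 0], [0, 0, 0], [0, 0, 0], [0, 0, 0], [0, 0, 0], [0, 0, 0], [0, 0, 0], [0, 0, 0], [0, 0, 0]]}}

```text
t: 62.0
ee_pos: [568.8, -72.7, 19.5]
orientation: [-3.14, -0.066, -0.004]
ft_force: [0.1, -0.7, -1.9]
width: 26.1
```

Run:
```python
from h import *
a=np.radians(101.6);L=np.array([np.cos(a),np.sin(a)])
t=np.array([463.6,-93.6])-29*L;print(t)
goto(*t,19.6,11.6)
```

```text
[ 469.43125971 -122.00768224]
t 62.0 pos [568.8 -72.7  19.5] yaw 2.4 w 26.1 F [ 0.1 -0.7 -1.9] q6 -0.19
 travel [-2.483e-01 -1.233e-01  2.000e-04] dr [-0.001  0.001  0.102]
```

Request:
{"fn": "jog_arm", "kwargs": {"travel": [[-0.015, -0.008, 0], [-0.045, -0.022, 0], [-0.08, -0.04, 0], [-0.115, -0.057, 0], [-0.15, -0.075, 0], [-0.185, -0.092, 0], [-0.215, -0.107, 0], [-0.238, -0.118, 0], [-0.2483, -0.1233, 0], [-0.2483, -0.1233, 0]], "dr": [[0, 0, 0.01], [0, 0, 0.02], [0, 0, 0.035], [0, 0, 0.05], [0, 0, 0.065], [0, 0, 0.08], [0, 0, 0.09], [0, 0, 0.102], [0, 0, 0.102], [0, 0, 0.102]]}}

```text
t: 63.0
ee_pos: [468.6, -122.4, 19.8]
orientation: [-3.125, -0.315, -0.003]
ft_force: [-0.7, 0.9, -1.4]
width: 26.0
```

Request:
{"fn": "jog_arm", "kwargs": {"travel": [[0, 0, -0.001], [0, 0, -0.003], [0, 0, -0.005], [0, 0, -0.007], [0, 0, -0.009], [0, 0, -0.011], [0, 0, -0.012], [0, 0, -0.012], [0, 0, -0.012], [0, 0, -0.012]], "dr": [[0, 0, 0], [0, 0, 0], [0, 0, 0], [0, 0, 0], [0, 0, 0], [0, 0, 0], [0, 0, 0], [0, 0, 0], [0, 0, 0], [0, 0, 0]]}}

```text
t: 64.0
ee_pos: [468.7, -122.2, 15.4]
orientation: [-3.125, -0.315, -0.004]
ft_force: [-2.1, 3.0, 5.4]
width: 25.9
```

Run:
```python
from h import *
goto(469.4,-122,13.2,11.6)
```

```text
t 64.0 pos [ 468.7 -122.2   15.4] yaw 11.5 w 25.9 F [-2.1  3.   5.4] q6 -0.49
 travel [ 0.0017  0.0006 -0.0054] dr [-0.001  0.001  0.001]
```

Request:
{"fn": "jog_arm", "kwargs": {"travel": [[0, 0, -0.0005], [0, 0, -0.001], [0, 0, -0.0015], [0, 0, -0.002], [0, 0, -0.0025], [0, 0, -0.0025], [0, 0, -0.0025], [0, 0, -0.0025], [0, 0, -0.0025], [0, 0, -0.0025]], "dr": [[0, 0, 0], [0, 0, 0], [0, 0, 0], [0, 0, 0], [0, 0, 0], [0, 0, 0], [0, 0, 0], [0, 0, 0], [0, 0, 0], [0, 0, 0]]}}

```text
t: 65.0
ee_pos: [468.7, -122.0, 14.9]
orientation: [-3.124, -0.315, -0.004]
ft_force: [-2.2, 4.0, 12.5]
width: 25.6
```

Run:
```python
from h import *
goto(469.4,-122,13.2,11.6)
w=shot('side');a=w['pixels'][150:300,230:430,::-1];cv2.imwrite('pics/side7.png',cv2.resize(a,None,fx=4,fy=4,interpolation=cv2.INTER_CUBIC))
```

```text
t 65.0 pos [ 468.7 -122.    14.9] yaw 11.5 w 25.6 F [-2.2  4.  12.5] q6 -0.49
 travel [ 0.0017 -0.0001 -0.0042] dr [-0.001  0.001  0.001]
```

View pics/side7.png

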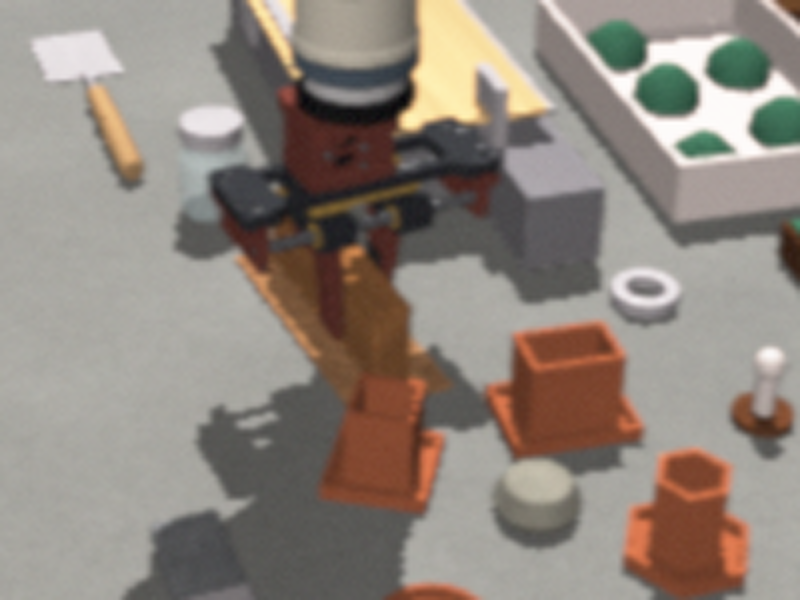

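The flap is shut and the bar stands on the mat (crop 330–400, 250–370), pressing at 12 N. I release, rise, and move clear.

Request:
{"fn": "jog_arm", "kwargs": {"travel": [[0, 0, 0], [0, 0, 0], [0, 0, 0], [0, 0, 0], [0, 0, 0], [0, 0, 0], [0, 0, 0], [0, 0, 0], [0, 0, 0], [0, 0, 0]], "dr": [[0, 0, 0], [0, 0, 0], [0, 0, 0], [0, 0, 0], [0, 0, 0], [0, 0, 0], [0, 0, 0], [0, 0, 0], [0, 0, 0], [0, 0, 0]], "hand": 0.3}}

```text
t: 66.05
ee_pos: [468.7, -122.0, 14.9]
orientation: [-3.124, -0.315, -0.004]
ft_force: [-0.4, 0.5, -0.4]
width: 57.1
```

Request:
{"fn": "jog_arm", "kwargs": {"travel": [[0, 0, 0.015], [0, 0, 0.04], [0, 0, 0.08], [0, 0, 0.14], [0, 0, 0.2], [0, 0, 0.27], [0, 0, 0.34], [0, 0, 0.42], [0, 0, 0.5], [0, 0, 0.53]], "dr": [[0, 0, 0], [0, 0, 0], [0, 0, 0], [0, 0, 0], [0, 0, 0], [0, 0, 0], [0, 0, 0], [0, 0, 0], [0, 0, 0], [0, 0, 0]]}}

```text
t: 67.05
ee_pos: [470.1, -122.4, 230.6]
orientation: [3.125, 0.315, 0.012]
ft_force: [0.2, 0.3, -0.6]
width: 57.0
```

Request:
{"fn": "jog_arm", "kwargs": {"travel": [[-0.01, 0.07, 0], [-0.02, 0.16, 0], [-0.03, 0.25, 0], [-0.05, 0.34, 0], [-0.07, 0.43, 0], [-0.1, 0.52, 0], [-0.13, 0.61, 0], [-0.16, 0.7, 0], [-0.19, 0.79, 0], [-0.22, 0.86, 0]], "dr": [[0, 0, 0], [0, 0, 0], [0, 0, 0], [0, 0, 0], [0, 0, 0], [0, 0, 0], [0, 0, 0], [0, 0, 0], [0, 0, 0], [0, 0, 0]]}}

```text
t: 68.05
ee_pos: [381.0, 223.2, 230.4]
orientation: [3.125, 0.316, 0.012]
ft_force: [0.4, -0.2, -0.3]
width: 57.2
```

Request:
{"fn": "jog_arm", "kwargs": {"travel": [[-0.02, 0.06, 0], [-0.05, 0.14, 0], [-0.08, 0.22, 0], [-0.11, 0.3, 0], [-0.14, 0.38, 0], [-0.17, 0.46, 0], [-0.2, 0.54, 0], [-0.23, 0.62, 0], [-0.26, 0.7, 0], [-0.28, 0.75, 0]], "dr": [[0, 0, 0], [0, 0, 0], [0, 0, 0], [0, 0, 0], [0, 0, 0], [0, 0, 0], [0, 0, 0], [0, 0, 0], [0, 0, 0], [0, 0, 0]]}}

```text
t: 69.05
ee_pos: [267.8, 524.8, 229.9]
orientation: [3.125, 0.318, 0.011]
ft_force: [0.5, -0.0, 0.3]
width: 57.5
```

Run:
```python
from h import *
w=shot('top');P=cloud(w);sau(w)
[print('pot',b) for b in blobs(w,orange(w)&(P[...,2]>45)&(P[...,2]<70)&(P[...,1]<-150)&(P[...,0]<700),56.5,30)]
v,u=np.mgrid[0:400,0:640];hs=cv2.cvtColor(w['pixels'],cv2.COLOR_RGB2HSV).astype(int);z=P[...,2]
m=(z>48)&(z<75)&(u>290)&(u<385)&(v>200)&(v<250);[print('bar',b) for b in blobs(w,m,62)]
print('flap z',np.median(z[165:205,160:280]),'bar z',np.median(z[m]))
a=w['pixels'][120:260,230:480,::-1];cv2.imwrite('pics/top8.png',cv2.resize(a,None,fx=3.2,fy=3.2,interpolation=cv2.INTER_CUBIC))
s=shot('side');a=s['pixels'][140:340,220:480,::-1];cv2.imwrite('pics/side8.png',cv2.resize(a,None,fx=3,fy=3,interpolation=cv2.INTER_CUBIC))
```

```text
(array([ 440.4, -395.5]), array([63.4, 66.8]), 1.6, array([450., 235.]), 3439, 8)
(array([ 450.2, -256.1]), array([66.5, 64.9]), 64.5, array([398., 230.]), 4039, 4)
(array([ 573.5, -232.8]), array([64.9, 86.4]), 89.8, array([390., 186.]), 1973, 7)
pot (array([ 450.9, -255.2]), array([39.4, 41.6]), 63.9, array([401., 228.]), 1497, 4)
pot (array([ 573. , -231.6]), array([60.7, 38.9]), 0.2, array([392., 181.]), 2235, 4)
pot (array([ 597.2, -360.6]), array([39.9, 45. ]), 32.5, array([442., 173.]), 1325, 5)
bar (array([459.8, -95.5]), array([ 27.2, 169.4]), 11.4, array([338., 222.]), 4092, 4)
flap z 84.09160732492657 bar z 62.33770695852848
```

View pics/top8.png

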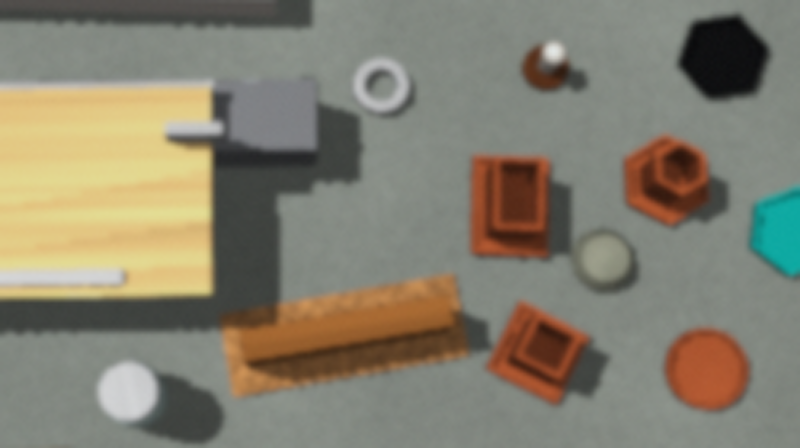

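View pics/side8.png

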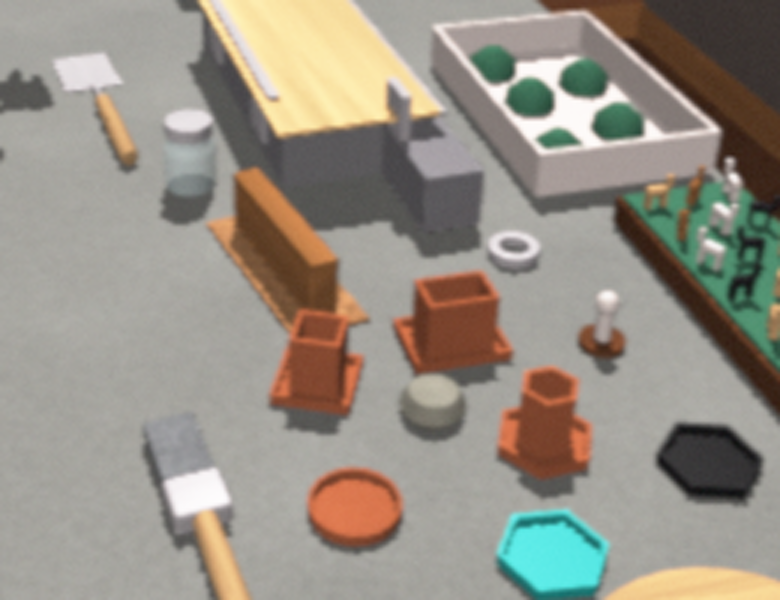

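Both views show three pots flat in their own saucers, the flap shut and the bar on edge lengthwise on the mat. I hand in.

```bash
python3 -c "
from workcell import ticket
print(ticket.close_job())"
```

```text
the job is handed in; nothing more can be done
None
```

The job is done and handed in at about 69 s, well under the 210 s limit. I propped the flap with the bar, moved the three pots that were there (square, oblong and hex) into their own saucers, then took the bar out and stood it back on its mat. There was no round pot in the bin, so the round saucer is empty. The oblong saucer was knocked about 27 mm aside during the run. I re-measured it before placing its pot.

**Last checks:**
- **Square and oblong pots:** they are within 1–2 mm of their saucers' centres.
- **Hex pot:** it measures about 5 mm from its saucer's centre in the top view. That figure is rough, since it mixes outlines taken at different heights. The pictures show it flat inside the rim.
- **Set-down force:** contact forces on release were 6–11 N for the pots and 12 N for the bar.
- **Flap:** it reads level at z = 84 mm, which is shut.
- **Bar:** its top is at z = 62 mm and it stands within about 2 mm of the mat's centre. The bar touched the mat about 2 mm earlier than its first grasp implied, perhaps from a slight tilt in the grip, but it ended standing properly.
- **Other things on the bench:** in the final pictures, those in view look where they started. I did not measure them.
- **Disagreement:** the wrist and top cameras differed steadily by about 2–3 mm. I used the wrist readings for grasping and placing.

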